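# Pack the spares tray for the bike

### The arm

A 6-joint arm with a two-finger parallel gripper is mounted at the origin on the work surface. World frame = base frame: x ahead of the robot, y to its left, z up, the work surface at z = 0. Lengths are in m, angles in rad, forces in N, time in s.
With the tool pointing down it reaches from about 0.325 to 0.85 m from the base axis. Payload 15.5 kg.
Tool frame: the origin (TCP) lies midway between the tips of the shut fingers; the grasp point (between the pads) lies 19 mm behind it (ctrl.tcp_to_grasp is the distance from the TCP to the grasp point, in m); z points along the fingers, y is the line along which they close (so a half turn about z gives the same grasp; the last joint's range is limited). The gripper opens to 91 mm and grips with 3 to 60 N. Pads are 32 mm wide; open, the fingers measure 118 mm over their backs; the gripper's body (76 mm by 178 mm) begins 60 mm behind the grasp point.
Start: joints at [-1.212, 0.494, 1.345, -0, 1.302, -0.096], TCP at [0.275, -0.561, 0.178] pointing down, gripper open.
Joint ranges: [-2.91, 2.91], [-0.82, 2.16], [0.22, 2.67], [-1.22, 4.37], [0.12, 2.79], [-3.08, 3.08]. Speed limits (rad/s): [1.89, 1.89, 2.57, 3.01, 3.01, 3.01].

### API

Orientations are given as a rotation vector (axis times angle).
In Python, from cell import monitor, grab_frame, calibration, ctrl gives the robot as it stands. The module is installed in compiled form; this text tells all that it offers.
- The arm moves only by the tool drive_tool, never from a script. Its argument "rows" is a list of rows, each a list of 5 numbers: the shift along the tool's x, y, z as a fraction of full scale, then the turn about the tool's z as a fraction of full scale, then the gripper's target within -1 to 1 (shut at 1, half-way at 0, fully open at -1). In form: [[dx, dy, dz, turn, fingers], ...]. A call has 1 to 12 rows; each row is the pose to reach, as a shift and turn from the pose commanded when the call began, along the tool's axes at that moment, turning the shorter way round; what a row does not reach only later rows make up. Full scale, the value 1, is 75 cm for a shift and 360 degrees for a turn. A row lasts 1/12 s, in which the tool goes at most 41.7 mm and 7.16 degrees, less where a joint would pass 70% of its speed; a pose out of reach is approached as far as the arm can. A call with a number of a shift or a turn outside -1 to 1 is refused whole. A call with a gripper value outside its range is refused whole. The fingers move at their own pace and stop on an object; "squeeze" is the grip in N (left out, the last holds). Time passes only in rows, so rows that repeat a pose let the fingers close. It gives the time, the measured TCP pose, the force, the opening and the grip force at its end, in the units of the state.
- monitor.read_state(): the state, without advancing time (a new reading comes with each control period).
- grab_frame(name): name is "scene" or "top"; returns the picture (384x512x3 uint8, red, green, blue); there is no depth.
- calibration(name): a dict with "vertical_fov" (degrees; the focal length in pixels is half the picture's height over the tangent of half this angle, whatever the lens; pixels are square), "cx", "cy" (the principal point, pixels), "world_to_cam" (4x4, takes a point from world to camera coordinates). Camera axes: x right, y down, z forward; pixel columns grow to the right and rows downward; lengths in m; the calibration is good to about 2 mm. A picture is of the moment at which its call begins. calibration takes no time and is no camera call.
- ctrl.finish_job(): hands the job in; it is judged then, once.
The state is a dict: "t": time; "joints": joint angles; "qd": joint speeds; "joint_efforts": joint torques, N m; "position": TCP position; "tcp_rot": TCP orientation; "wrist_force": force on the tool from outside, world axes, zero at the start; "wrist_torque": the same for the moment, N m; "width": finger opening in m; "grip_force": force on a finger pad.
Only numpy, scipy, OpenCV 4.12 (cv2) and the standard library are available. Lean on these libraries where they do the work, as an engineer would, in place of code of your own. Each camera call takes 0.05 s, during which the arm holds its last target. There are 200 camera calls.

### The job

Pack the three loose spares into the grey spares tray so that all fit, each standing upright and fully down: the angle bracket with its foot flat on the tray floor, the finned regulator standing on that foot, and the elbow with its flange flat on the floor beside them and its arm reaching back over the regulator. They only go in one after the other in the right order, so work out which goes first. Leave the can, the spanner and the bearing where they are.

Things in the scene. Friction and masses are not known exactly. Their poses are not given: they have to be found in the camera images.
- tray: Open grey steel tray fixed to the bench, 116 x 54 mm outside, 40 mm high; walls and floor 4 mm, so 108 x 46 mm inside, 36 mm deep. Origin: centre of underside. Own x along its length (starts within 25 degrees of world +y), z up. Both ends are alike. Packed along the length: bracket upright 10 mm, regulator 50 mm (on the bracket's foot), elbow flange 40 mm; 8 mm spare in all, 3 mm at each side.
- tray_in (a point): Centre of the tray's inner floor, 4 mm above the bench; axes as the tray's. The bracket may go at either end, the elbow then at the other.
- bracket: Dark steel L-shaped bracket, 0.3 kg, 40 mm wide (y), starting upright on its foot, x axis within 35 degrees of world +y. Upright: plate 10 mm thick, 90 mm tall, at x -30 to -20 mm; foot: slab 10 mm thick running on to x = +30 mm. Origin: centre of the 60 x 40 mm underside; z up. In the tray the upright stands against an end wall, the foot points to the middle.
- bracket_seat (a point): Middle of the free top face of the bracket's foot (x = +5 mm, 10 mm above the underside); the regulator's centre belongs above it, up to 8 mm further from the upright is fine.
- regulator: Upright voltage regulator block, 50 mm (own x) x 40 mm (y) x 50 mm tall, 0.22 kg: lower 26 mm black, upper 24 mm five aluminium fins along x, the outer two flush with the y sides (grip across y). Half a turn makes no difference. Origin: centre of underside; starts upright, x axis within 35 degrees of world +y. Packed, it stands 10 mm above the tray floor on the bracket's foot.
- elbow: Cast aluminium elbow, 0.24 kg, standing on a 40 x 40 x 8 mm flange; origin: centre of its underside, z up. A 26 mm riser goes up to a square block 34 x 34 mm (z 62 to 98 mm, grip across y); from it a level arm, 26 mm thick, 30 mm rim, runs to x = -50 mm at z = 80 mm. x axis starts within 35 degrees of world +y. Packed with its x axis as the bracket's, the arm clears the regulator by 5 mm.
- elbow_mouth (a point): Centre of the open end of the elbow's arm (x = -50 mm, z = 80 mm in the elbow's frame); packed, it lies over the regulator.
- can: Bystander: closed red can, 64 mm across and 85 mm tall. Origin: centre of its underside. Leave alone.
- spanner: Bystander: steel spanner 170 mm long lying flat along its own x. Leave alone.
- bearing: Bystander: steel bearing ring, 52 mm across, 16 mm tall, lying flat. Origin: centre of its underside. Leave alone.
There are look-alikes about, which are no part of the job. What is shaped like the bracket but brown is not meant.

How it is judged:
By the outcome, as a careful person would: the job done as asked, in the order asked, and still so for the second after the job is handed in, with the robot touching nothing.
It also fails if it takes over 72 s, if anything falls off the work surface, if the arm or the gripper's body presses on something with over 40 N, if the wrist force passes 120 N, or if a joint passes its speed limit or range.

## Working session

There is one attempt and no reset: what is moved stays moved. The work goes in short steps, Python scripts to look and compute and a tool call to move; the robot and the scene stay as the last step left them, time stands still between calls to the robot, and variables do not carry over. Pictures are saved under pics/ and viewed, at most 10 in all, crops included, and the job is handed in when it is done.

Besides the shell and the picture viewer there is one more tool, called after "Emit:" by a JSON object that holds its "fn" and its "kwargs", one argument or row to a line. drive_tool: Moves the arm, as the interface text tells. Shift numbers are shares of 75 cm and turn numbers shares of 360 degrees, none past 1 either way. Its arguments: {"type":"object","properties":{"rows":{"type":"array"},"squeeze":{"type":"number"}},"required":["rows"]}

```bash
mkdir -p pics; python3 - <<'E'
from cell import monitor, grab_frame, calibration, ctrl
import cv2
for n in ("scene","top"):
    f=grab_frame(n); cv2.imwrite(f"pics/{n}0.png",cv2.resize(f[:,:,::-1],(800,600),interpolation=cv2.INTER_CUBIC))
    cv2.imwrite(f"{n}0raw.png",f[:,:,::-1])
    print(calibration(n))
s=monitor.read_state(); print(s['t'],s['position'],s['tcp_rot'],s['width'],ctrl.tcp_to_grasp)
E
```

```text
{'vertical_fov': 54.169653052545584, 'cx': 254.1368554771494, 'cy': 194.23136136954213, 'world_to_cam': array([[ 0.69465984,  0.71913444,  0.01712817, -0.38811381],
       [ 0.38421168, -0.35079516, -0.85400476, -0.17272741],
       [-0.60813575,  0.59982365, -0.51998316,  1.4409234 ],
       [ 0.        ,  0.        ,  0.        ,  1.        ]])}
{'vertical_fov': 56.518474823300544, 'cx': 251.26823295598584, 'cy': 191.12494019880697, 'world_to_cam': array([[-2.60002428e-02, -9.99661596e-01, -8.24775836e-04,
        -1.17592089e-02],
       [-9.98518001e-01,  2.60099405e-02, -4.78046546e-02,
         5.48736818e-01],
       [ 4.78099297e-02, -4.19379110e-04, -9.98856363e-01,
         1.18120376e+00],
       [ 0.00000000e+00,  0.00000000e+00,  0.00000000e+00,
         1.00000000e+00]])}
0.1 [ 0.27442359 -0.56113262  0.1772088 ] [-3.05969268e+00 -7.08016158e-01  2.14277757e-04] 0.09119518294483582 0.0188
```

View pics/scene0.png

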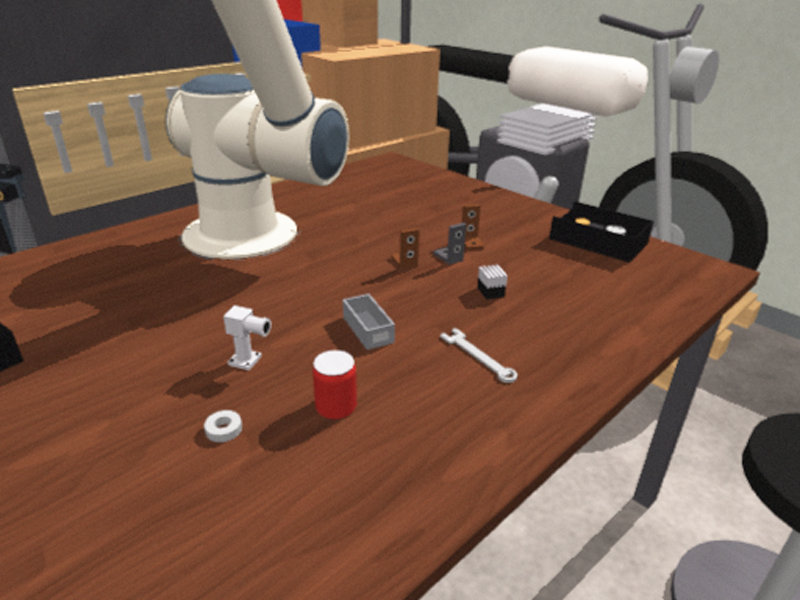

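View pics/top0.png

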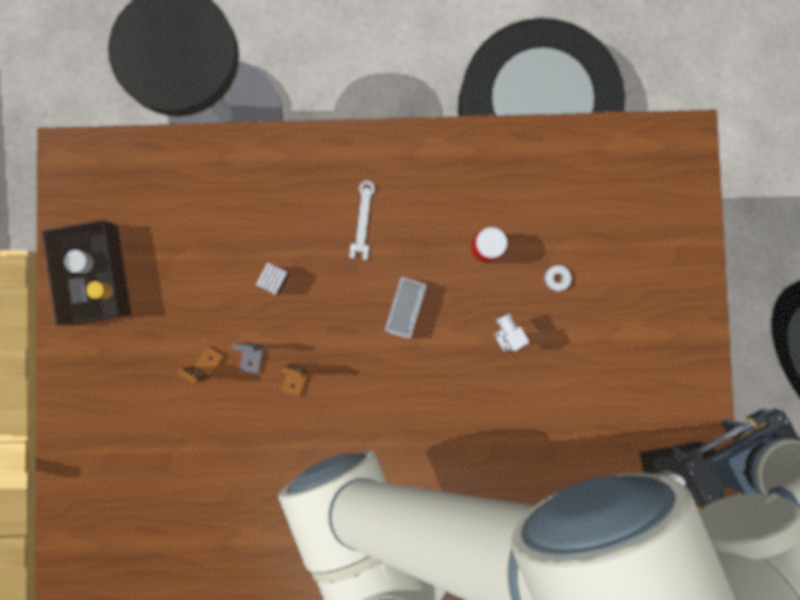

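The top view shows the tray at about (406,307), its long axis nearly along world x (up in the picture). That disagrees with the text's "+y", so I'll go by the images. The dark bracket is at (250,358), the regulator at (271,278) and the elbow at (511,333). Next I'll enlarge these.

```bash
python3 - <<'E'
import cv2,numpy as np
t=cv2.imread("top0raw.png"); s=cv2.imread("scene0raw.png")
def crop(im,x,y,w,h,k):
    c=cv2.resize(im[y:y+h,x:x+w],None,fx=k,fy=k,interpolation=cv2.INTER_CUBIC)
    for i in range(0,w,10):
        cv2.putText(c,str(x+i),(i*k,8),0,.3,(0,255,255),1); cv2.line(c,(i*k,10),(i*k,14),(0,255,255),1)
    for j in range(0,h,10):
        cv2.putText(c,str(y+j),(0,j*k+4),0,.3,(0,255,255),1)
    return c
a=crop(t,145,165,50,80,7) ; b=crop(t,240,170,50,50,7); e=crop(t,310,190,40,40,7)
W=np.zeros((600,800,3),np.uint8)
W[:560,:350]=a;W[:350,350:700]=b
W[320:600,510:790]=e
cv2.imwrite("pics/crop_top.png",W)
a=crop(s,270,125,60,70,7); b=crop(s,215,180,45,45,8); e=crop(s,140,190,37,50,6)
W=np.zeros((600,800,3),np.uint8)
W[:490,:420]=a;W[:360,430:790]=b;W[300:600,500:722]=e
cv2.imwrite("pics/crop_scene.png",W)
E
```

```text
(no output)
```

View pics/crop_top.png

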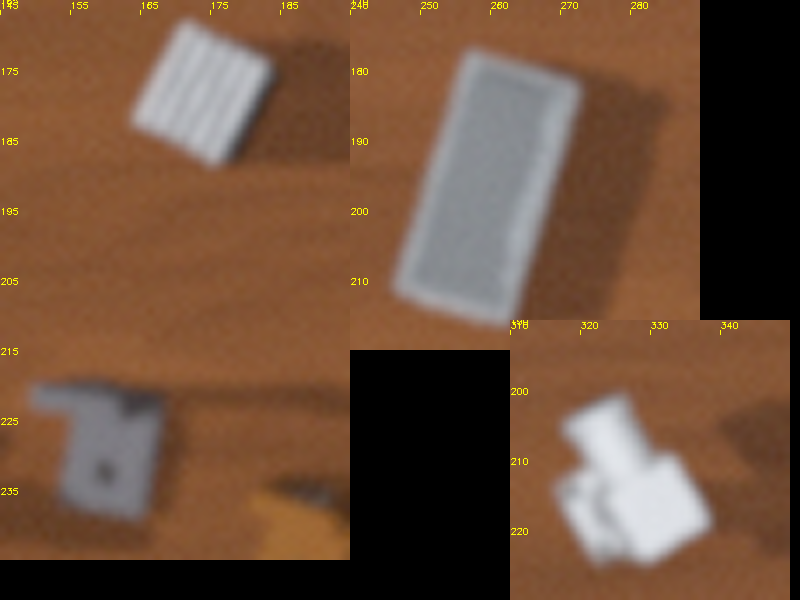

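View pics/crop_scene.png

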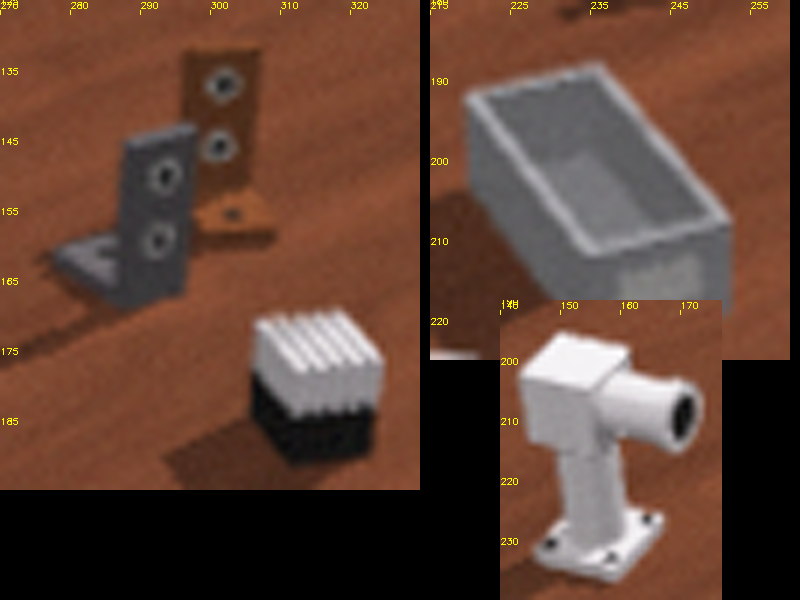

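The crops show that the bracket's upright and the elbow's arm both face world +x, so the bracket goes at the tray's far end and nothing has to be turned around. The order is bracket, regulator, elbow. I'll refine the poses with a silhouette fit over both views.

```bash
cat > fit.py <<'E'
import cv2,numpy as np
from scipy.optimize import minimize
from cell import calibration
C={n:calibration(n) for n in("scene","top")}
def proj(n,P):
    c=C[n];f=192/np.tan(np.radians(c["vertical_fov"])/2);M=c["world_to_cam"]
    Q=np.asarray(P)@M[:3,:3].T+M[:3,3]
    return np.c_[c["cx"]+f*Q[:,0]/Q[:,2],c["cy"]+f*Q[:,1]/Q[:,2]]
def box(x0,x1,y0,y1,z0,z1):
    return np.array([[x,y,z] for x in(x0,x1) for y in(y0,y1) for z in(z0,z1)])/1e3
a=np.linspace(0,2*np.pi,24,endpoint=False)
def cyx(x0,x1,r,z): return np.array([[x,r*np.cos(t),z+r*np.sin(t)] for x in(x0,x1) for t in a])/1e3
def cyz(z0,z1,r): return np.array([[r*np.cos(t),r*np.sin(t),z] for z in(z0,z1) for t in a])/1e3
MOD=dict(tray=[box(-58,58,-27,27,0,40)],
 bracket=[box(-30,-20,-20,20,0,90),box(-30,30,-20,20,0,10)],
 regulator=[box(-25,25,-20,20,0,50)],
 elbow=[box(-20,20,-20,20,0,8),cyz(0,70,13),box(-17,17,-17,17,62,98),cyx(-50,0,13,80),cyx(-50,-44,15,80)])
def pose(P,p,z=0):
    c,s=np.cos(p[2]),np.sin(p[2]);return P@np.array([[c,s,0],[-s,c,0],[0,0,1]])+[p[0],p[1],z]
K=8
def render(n,name,p,w,z=0):
    x0,y0,W,H=w;m=np.zeros((H*K,W*K),np.uint8)
    for b in MOD[name]:
        q=(proj(n,pose(b,p,z))-[x0,y0]+.5)*K
        h=cv2.convexHull(q.astype(np.float32))
        cv2.fillConvexPoly(m,np.round(h*16-8).astype(np.int32),255,shift=4)
    return cv2.GaussianBlur(cv2.resize(m,(W,H),interpolation=cv2.INTER_AREA)/255.,(0,0),.6)
def alpha(im,w):
    x0,y0,W,H=w;i=im[y0:y0+H,x0:x0+W].astype(float)
    s=1-i.min(2)/(i.max(2)+1e-6);return np.clip((.55-s)/.4,0,1)
def fit(ims,name,p0,wins,z=0):
    A={n:alpha(ims[n],wins[n]) for n in wins}
    def cost(p): return sum(((render(n,name,p,wins[n],z)-A[n])**2).sum() for n in wins)
    r=min((minimize(cost,p0,method="Nelder-Mead",options=dict(initial_simplex=np.array([p0]+[np.array(p0)+d for d in np.diag([sg*.012,sg*.012,.2])]),xatol=1e-5,fatol=1e-4)) for sg in(1,-1)),key=lambda r:r.fun)
    return r.x,r.fun
E
cat > m0.py <<'E'
from fit import *
ims={n:cv2.imread(n+"0raw.png") for n in C}
def unp(u,v,z):
    from scipy.optimize import fsolve
    return fsolve(lambda q:proj("top",[[q[0],q[1],z]])[0]-[u,v],[.5,0])
I=dict(tray=(259.2,196,.04,np.pi),bracket=(158,227,.02,np.pi),regulator=(173.5,178,.05,np.pi),elbow=(330,213,.09,np.pi))
Wt=dict(tray=(235,165,50,62),bracket=(142,210,30,40),regulator=(155,160,36,38),elbow=(308,188,42,44))
Ws=dict(tray=(210,178,52,54),bracket=(268,135,31,38),regulator=(298,160,36,38),elbow=(136,186,46,55))
for k,(u,v,z,yw) in I.items():
    q=unp(u,v,z)
    y0={'tray':-.27,'bracket':.15,'regulator':-.5,'elbow':.5}[k]
    best=[]
    for nm,ws in (("top",["top"]),("scene",["scene"]),("both",["top","scene"])):
        w={n:{"top":Wt,"scene":Ws}[n][k] for n in ws}
        r=min((fit(ims,k,[q[0],q[1],np.pi+s*y0],w) for s in(1,-1)),key=lambda r:r[1])
        print(k,nm,np.round(r[0][:2]*1e3,1),round(np.degrees(r[0][2])-180,1),round(r[1],1))
E
python3 m0.py
```

```text
tray top [528.4 -51.8] -18.8 62.7
tray scene [528.8 -47.7] -18.4 126.9
tray both [529.4 -49.2] -18.4 202.2
bracket top [429.5 280.9] -12.7 3.8
bracket scene [429.6 285.6] -8.7 3.4
bracket both [430.7 282.3] -8.0 17.0
regulator top [598.4 229.3] -31.9 17.9
regulator scene [594.8 234.2] -29.0 7.4
regulator both [597.  231.2] -29.9 33.5
elbow top [ 459.3 -270.1] 27.6 41.2
elbow scene [ 458.5 -266.1] 27.9 14.0
elbow both [ 458.9 -266.7] 28.1 63.6
```

```bash
python3 - <<'E'
from fit import *
ims={n:cv2.imread(n+"0raw.png") for n in C}
A=[]
for n,k,w,p in (("top","tray",(235,165,50,62),(.5294,-.0492,np.pi-.32)),("scene","tray",(210,178,52,54),(.5294,-.0492,np.pi-.32)),("top","elbow",(308,188,42,44),(.4589,-.2667,np.pi+.49)),("scene","elbow",(136,186,46,55),(.4589,-.2667,np.pi+.49))):
    a=alpha(ims[n],w);r=render(n,k,p,w)
    i=ims[n][w[1]:w[1]+w[3],w[0]:w[0]+w[2]]
    v=np.dstack([a*255,r*255,a*0]).astype(np.uint8)
    A.append(cv2.resize(np.vstack([i,v]),(200,600),interpolation=cv2.INTER_NEAREST))
cv2.imwrite("pics/masks.png",np.hstack(A))
E
```

```text
(no output)
```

View pics/masks.png

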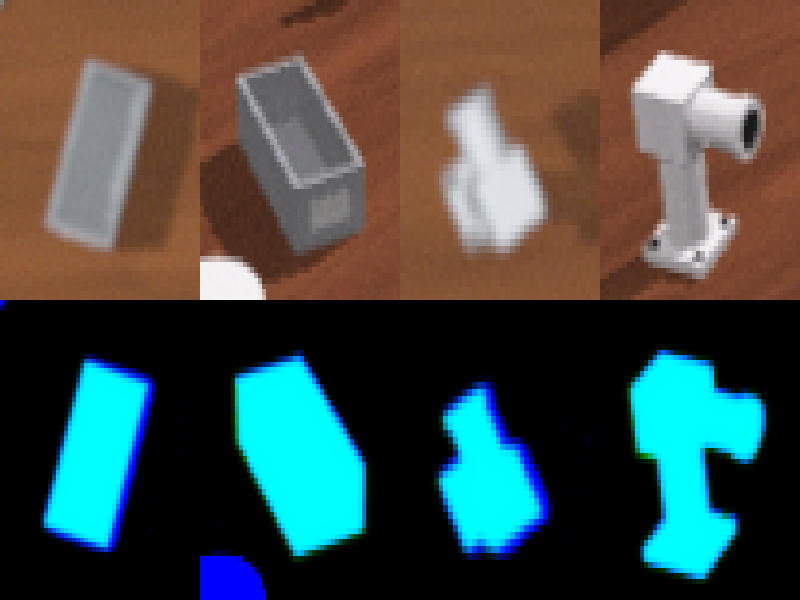

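The masks fit well, apart from a steady shift of about 1.4 px (4 mm in y) between the two cameras. I'll fit again with a shared shift of the top view, and calibrate absolutely against the arm once something is held.

```bash
cat >> fit.py <<'E'
SH=np.zeros(2)
_p=proj
def proj(n,P):
    q=_p(n,P);return q+SH if n=="top" else q
from scipy.spatial.transform import Rotation as Rn
def go(st,x,y,z,head):
    "fractions for a tool-down target; head=heading of tool x (deg), taken mod 180"
    R=Rn.from_rotvec(st["tcp_rot"]).as_matrix();h0=np.degrees(np.arctan2(R[1,0],R[0,0]))
    d=R.T@(np.array([x,y,z])-st["position"])/.75
    dh=(head-h0+90)%180-90
    return np.round(d,4),"turn",[round(-dh/360,4),round((-dh+180*np.sign(dh))/360,4)],"h0",round(h0,2),"q6",round(st["joints"][5],2)
E
cat > m1.py <<'E'
import fit; from fit import *
exec(open("m0.py").read().split("for k,(u")[0])
P={'tray':(.5288,-.0477,-18.4),'bracket':(.4296,.2856,-8.7),'regulator':(.5948,.2342,-29),'elbow':(.4585,-.2661,27.9)}
Ws['tray']=(217,180,45,50)
def tot(s,full=False):
    fit.SH=np.array(s);o={};c=0
    for k,p in P.items():
        r=fit_(ims,k,[p[0],p[1],np.pi+np.radians(p[2])],dict(top=Wt[k],scene=Ws[k]));o[k]=r;c+=r[1]
    return o if full else c
fit_=fit.fit
r=minimize(tot,[1.4,0],method="Nelder-Mead",options=dict(maxfev=30,initial_simplex=[[1.4,0],[2,0],[1.4,.6]]))
print(r.x,r.fun)
for k,v in tot(r.x,True).items(): print(k,np.round(v[0][:2]*1e3,1),round(np.degrees(v[0][2])-180,1),round(v[1],1))
from cell import monitor
s=monitor.read_state();print(s['t'])
E
python3 m1.py
```

```text
Traceback (most recent call last):
  File "m1.py", line 10, in <module>
    fit_=fit.fit
         ^^^^^^^
AttributeError: 'function' object has no attribute 'fit'
```

```bash
sed -i 's/^import fit; from fit import \*/import fit as F\nfrom fit import */; s/fit\.SH/F.SH/; s/^fit_=fit.fit/fit_=F.fit/' m1.py; time python3 m1.py
```

```text
[ 1.1  -0.15] 207.62856201534754
tray [528.8 -47.8] -18.7 113.7
bracket [429.8 285.1] -9.9 8.9
regulator [596.5 233.3] -30.1 29.0
elbow [ 458.5 -266.1] 27.8 56.1
0.1
real	0m7.748s
user	0m8.177s
sys	0m0.044s
```

```bash
cat > g.py <<'E'
import sys
from fit import go
from cell import monitor
s=monitor.read_state(); print(round(s['t'],2),s['position'].round(4),'w',round(s['width'],4),'gf',round(s['grip_force'],1),'F',s['wrist_force'].round(1)); print(*go(s,*map(float,sys.argv[1:5])))
E
python3 g.py .4544 .279 .177 -9.9
```

```text
0.1 [ 0.2744 -0.5611  0.1772] w 0.0912 gf 0.0 F [ 0.1 -0.6 -0.7]
[ 0.7076 -0.9009  0.0013] turn [np.float64(0.0999), np.float64(-0.4001)] h0 26.06 q6 -0.1
```

Emit:
{"fn": "drive_tool", "kwargs": {
  "rows": [
    [0.7076,-0.9009,0,0.1,-0.4],
    [0.7076,-0.9009,0,0.1,-0.4],
    [0.7076,-0.9009,0,0.1,-0.4],
    [0.7076,-0.9009,0,0.1,-0.4],
    [0.7076,-0.9009,0,0.1,-0.4],
    [0.7076,-0.9009,0,0.1,-0.4],
    [0.7076,-0.9009,0,0.1,-0.4],
    [0.7076,-0.9009,0,0.1,-0.4],
    [0.7076,-0.9009,0,0.1,-0.4],
    [0.7076,-0.9009,0,0.1,-0.4],
    [0.7076,-0.9009,0,0.1,-0.4],
    [0.7076,-0.9009,0,0.1,-0.4]
  ]
}}

```text
t: 1.1
position: [0.3785, -0.0734, 0.1778]
tcp_rot: [3.13, -0.273, 0.0]
wrist_force: [1.6, -0.2, 0.7]
width: 0.064
grip_force: 0.0
```

```bash
python3 g.py .4544 .279 .177 -9.9
```

```text
1.1 [ 0.3785 -0.0734  0.1778] w 0.064 gf 0.0 F [ 1.6 -0.2  0.7]
[ 0.0183 -0.4803  0.001 ] turn [np.float64(-0.0002), np.float64(0.4998)] h0 -9.97 q6 1.4
```

Emit:
{"fn": "drive_tool", "kwargs": {
  "rows": [
    [0.0183,-0.48,0,0,-0.4],
    [0.0183,-0.48,0,0,-0.4],
    [0.0183,-0.48,0,0,-0.4],
    [0.0183,-0.48,0,0,-0.4],
    [0.0183,-0.48,0,0,-0.4],
    [0.0183,-0.48,0,0,-0.4],
    [0.0183,-0.48,0,0,-0.4],
    [0.0183,-0.48,0,0,-0.4],
    [0.0183,-0.48,0,0,-0.4],
    [0.0183,-0.48,0,0,-0.4],
    [0.0183,-0.48,0,0,-0.4],
    [0.0183,-0.48,0,0,-0.4]
  ]
}}

```text
t: 2.1
position: [0.4539, 0.2763, 0.1774]
tcp_rot: [3.129, -0.272, -0.001]
wrist_force: [0.2, -0.2, -0.1]
width: 0.0639
grip_force: 0.0
```

```bash
python3 g.py .4544 .279 .056 -9.9;  python3 - <<'E'
from cell import grab_frame
import cv2
a=grab_frame("top")[:,:,::-1];b=grab_frame("scene")[:,:,::-1]
import numpy as np
cv2.imwrite("pics/app1.png",np.hstack([cv2.resize(a[180:280,120:220],(400,400),interpolation=2),cv2.resize(b[90:190,230:330],(400,400),interpolation=2)]))
E
```

```text
2.1 [0.4539 0.2763 0.1774] w 0.0639 gf 0.0 F [ 0.2 -0.2 -0.1]
[ 0.0002 -0.0038  0.1618] turn [np.float64(-0.0001), np.float64(0.4999)] h0 -9.92 q6 2.18
```

View pics/app1.png

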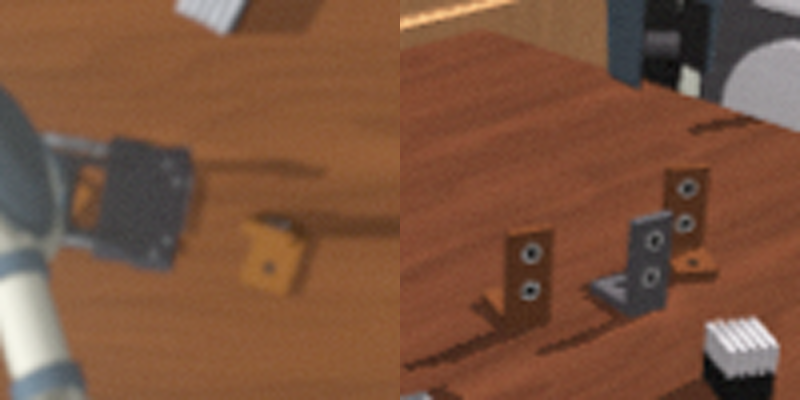

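```bash
python3 - <<'E'
from fit import *
from cell import monitor
s=monitor.read_state();R=Rn.from_rotvec(s['tcp_rot']).as_matrix();t=s['position']
for n in C: print(n,[proj(n,[t+R@np.array([0,y,z])])[0].round(1).tolist() for y,z in((0,0),(.032,0),(-.032,0),(0,-.08))])
E
```

```text
scene [[293.2, 119.4], [285.5, 121.2], [300.6, 117.7], [295.0, 95.4]]
top [[147.0, 223.9], [158.0, 225.5], [136.0, 222.2], [138.1, 225.2]]
```

```bash
python3 - <<'E'
from cell import grab_frame
import cv2,numpy as np
b=grab_frame("scene")[:,:,::-1];cv2.imwrite("sc2.png",b);a=cv2.imread("scene0raw.png")
d=np.abs(a.astype(int)-b).max(2)>40
for r in range(84,126,2): print(r,''.join('#' if v else '.' for v in d[r,260:330]))
E
```

```text
84 .........##################.##............######.....#................
86 ............###############.##...........#######......................
88 .................##########..............######.......................
90 ......................#####.##..........#######.......................
92 ......................#####.##..........#######.......................
94 ......................#####.##...........#####........................
96 ......................#########.............#.........................
98 ......................#####..............####.........................
100 ......................#####.............######........................
102 ......................#####................#..........................
104 ......................####.##............####.........................
106 ......................####.###...........#####........................
108 ......................####.##.........................................
110 .........................#####........................................
112 ......................................................................
114 ......................................................................
116 ......................................................................
118 ......................................................................
120 ......................................................................
122 ......................................................................
124 ......................................................................
```

```bash
python3 - <<'E'
import cv2,numpy as np
a=cv2.imread("scene0raw.png");b=cv2.imread("sc2.png")
d=np.abs(a.astype(int)-b).max(2)
for r in range(104,128,2): print(r,' '.join('%3d'%v for v in d[r,276:312]))
print(b[104:126:2,284:288].mean(1).astype(int).tolist()); print(b[104:126:2,302:306].mean(1).astype(int).tolist())
E
```

```text
104   4   7   6  11   6  18  62  80  80  69  26  49  43  38  27   1   3   5   8   6   1   4   2   6  28  50  59  60  60  37  21   8  12   2   2   5
106   7   6   3   9   7  16  66  82  84  68  28  49  53  42  21   4   7   3   6   1   4   6   6   2  25  57 107 127 126  65  10  16  19   6   2   2
108   8   5   3   4   4   5  46  76  76  59  34  41  41  39  17   6   4   2   2   3  11   6  10   4   4   5   7   7  19   9   9   6   3   9   5   1
110  11   9   2   5   4   3   3   1  23  48  70  77  83  68  29   3   2   5   7   2   2   5   4   5   2   4   6  10   1   2   5   2   2   6   7   7
112   5   3   5   3   1   5   6   4   2   4   0   5  21  26   4   4   7   8   6   3   6   4   3   5   7   7   7   3   5   3   5   3   2   3   7   3
114   2   4   5   4   4   7   5   5   3   1   6   2   7   7   6   2   1   6   3   1   3   8   4   5   5   4   4   4   7   3   7   1   3   4   3   5
116   9  10   3   5   5   2   8   3  11   8   4   6   3   2   7   3   5   2   7   9   2   4   4   7   4   7   6   4   9   3   4   8   4  10   3   5
118   4   3   3   6   9   6   2   6   8   2   3   5   4   8   2 
[... 306 characters left out ...]
5   6   5   3   7   7   2   1   4   8   6   4   5   1   7   1   4   9   6
124   5   5   2   5  11   5   7   5   4   4   8   2   6   3   2   6   4   3   5   3   5   4   2   8   9   6   2   6   3   3   0   4   4   5   3   1
126   5   1   5   7   1   5   5   4   5   3   3   4   2   9   5   3   5   4   7   6   2   3   3   5   7   3   5   7   5   6   5   4   9   7   5   2
[[69, 63, 55], [68, 61, 53], [67, 61, 52], [55, 59, 75], [54, 80, 138], [50, 74, 131], [49, 73, 126], [48, 72, 125], [49, 73, 126], [47, 69, 124], [49, 74, 129]]
[[25, 26, 27], [34, 34, 36], [121, 129, 129], [131, 139, 140], [128, 135, 136], [66, 80, 112], [49, 73, 126], [53, 78, 134], [47, 71, 125], [35, 51, 88], [49, 73, 130]]
```

In the scene view the open fingertips show about 9 px (some 30 mm) higher than the TCP projects to. I'll descend straddling the plate and check from there before closing.

Emit:
{"fn": "drive_tool", "kwargs": {
  "rows": [
    [0,-0.002,0.08,0,-0.4],
    [0,-0.003,0.162,0,-0.4],
    [0,-0.003,0.162,0,-0.4],
    [0,-0.003,0.162,0,-0.4],
    [0,-0.003,0.162,0,-0.4]
  ]
}}

```text
t: 2.67
position: [0.4539, 0.2779, 0.0558]
tcp_rot: [3.128, -0.274, -0.005]
wrist_force: [1.1, 0.3, 0.3]
width: 0.064
grip_force: 0.0
```

```bash
python3 g.py .4544 .279 .056 -9.9;  python3 - <<'E'
from cell import grab_frame
import cv2
import numpy as np
a=grab_frame("top")[:,:,::-1];b=grab_frame("scene")[:,:,::-1]
cv2.imwrite("pics/app2.png",np.hstack([cv2.resize(a[190:270,110:190],(300,300),interpolation=2),cv2.resize(b[95:175,245:325],(500,500),interpolation=2)[:300] if 0 else np.vstack([cv2.resize(b[100:170,250:320],(300,300),interpolation=2)])]))
E
```

```text
2.67 [0.4539 0.2779 0.0558] w 0.064 gf 0.0 F [1.1 0.3 0.3]
[ 0.0004 -0.0015 -0.0002] turn [np.float64(-0.0003), np.float64(0.4997)] h0 -10.0 q6 2.18
```

View pics/app2.png

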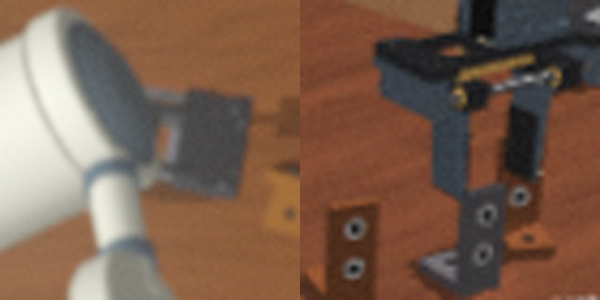

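```bash
python3 - <<'E'
from fit import *
import cell
s=cell.monitor.read_state();R=Rn.from_rotvec(s['tcp_rot']).as_matrix();t=s['position']
print(s['joints'].round(3),t)
g=cell.grab_frame
b=g("scene")[:,:,::-1];a=g("top")[:,:,::-1];cv2.imwrite("sc3.png",b);cv2.imwrite("tp3.png",a)
for dz in(0,.035):
  for n in C:
    o=np.array([0,0,dz])
    f=lambda x,y,z:proj(n,[t+o+R@np.array([x,y,z])])[0].round(0).astype(int).tolist()
    print(dz,n,'tips +y(near)',[f(x,y,0) for x in(-.016,.016) for y in(.032,.0455)],'-y',[f(x,y,0) for x in(-.016,.016) for y in(-.032,-.0455)],'body',[f(x,y,-.079) for x in(-.038,.038) for y in(-.089,.089)],[f(x,y,-.14) for x in(-.038,.038) for y in(-.089,.089)])
d=np.abs(a.astype(int)-cv2.imread("top0raw.png")).max(2)>40
for r in range(205,250,2): print(r,''.join('#' if v else '.' for v in d[r,120:190]))
d=np.abs(b.astype(int)-cv2.imread("scene0raw.png")).max(2)>30
for r in range(100,160,2): print(r,''.join('#' if v else '.' for v in d[r,260:330]))
E
```

```text
[0.438 0.52  1.703 0.    0.916 2.183] [0.45601246 0.27924397 0.05832921]
0 scene tips +y(near) [[282, 153], [279, 154], [287, 156], [284, 157]] -y [[296, 149], [299, 148], [302, 152], [305, 151]] body [[306, 122], [265, 132], [321, 129], [279, 140]] [[308, 106], [266, 115], [323, 112], [280, 122]]
0 top tips +y(near) [[166, 228], [170, 229], [167, 218], [172, 219]] -y [[146, 225], [142, 225], [148, 215], [144, 215]] body [[118, 231], [177, 240], [122, 206], [181, 215]] [[110, 232], [173, 242], [115, 206], [177, 215]]
0.035 scene tips +y(near) [[282, 143], [279, 144], [288, 147], [285, 148]] -y [[297, 139], [300, 139], [303, 143], [306, 142]] body [[307, 113], [266, 122], [322, 119], [280, 130]] [[309, 96], [266, 104], [324, 101], [281, 111]]
0.035 top tips +y(near) [[163, 229], [167, 229], [165, 219], [169, 219]] -y [[143, 226], [138, 225], [144, 215], [140, 215]] body [[114, 232], [175, 241], [118, 206], [179, 215]] [[105, 233], [170, 243], [110, 206], [174, 215]]
205 #####################.................................................
207 #######################..................
[... 3154 characters left out ...]
.........................
142 .....................#########........................................
144 .......................#######.###....................................
146 ......................................................................
148 ......................................................................
150 ......................................................................
152 ......................................................................
154 ......................................................................
156 ......................................................................
158 ......................................................................
```

The finger and body outlines match a gripper sitting about 33 mm higher than the TCP that is reported. Going down to a reported z of 0.024 is safe either way, since the fingers straddle the plate. I'll do that, then close gently to centre it.

Emit:
{"fn": "drive_tool", "kwargs": {
  "rows": [
    [0,0,0.022,0,-0.4],
    [0,0,0.044,0,-0.4],
    [0,0,0.044,0,-0.4],
    [0,0,0.044,0,0.3],
    [0,0,0.044,0,0.3],
    [0,0,0.044,0,0.3],
    [0,0,0.044,0,0.3],
    [0,0,0.044,0,0.3],
    [0,0,0.044,0,0.3]
  ],
  "squeeze": 6
}}

```text
t: 3.62
position: [0.4552, 0.2789, 0.0238]
tcp_rot: [3.13, -0.272, 0.001]
wrist_force: [0.9, -5.4, 7.0]
width: 0.0403
grip_force: 6.1
```

```bash
python3 g.py .4544 .279 .023 -9.9;  python3 - <<'E'
from fit import *
import cell
g=cell.grab_frame
b=g("scene")[:,:,::-1];a=g("top")[:,:,::-1];cv2.imwrite("sc4.png",b)
cv2.imwrite("pics/grip1.png",cv2.resize(b[95:175,250:330],(560,560),interpolation=2))
s=cell.monitor.read_state();print(s['t'],s['position'])
E
```

```text
3.62 [0.4552 0.2789 0.0238] w 0.0403 gf 6.1 F [ 0.9 -5.4  7. ]
[-0.0011  0.      0.0011] turn [np.float64(-0.0001), np.float64(0.4999)] h0 -9.93 q6 2.18
3.7167 [0.45519775 0.27882583 0.02379154]
```

View pics/grip1.png

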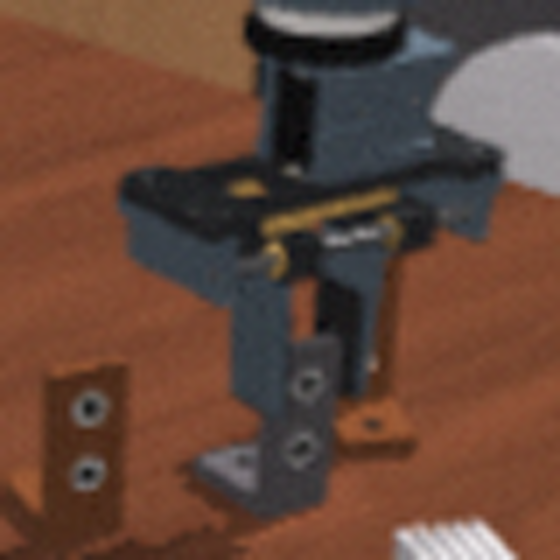

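The fingers closed at 40.3 mm on the plate's edges, with the tips near its mid-height, so the z bias of about +33 mm is confirmed. Next I'll open, rise, turn 90° and regrip across the 10 mm plate.

Emit:
{"fn": "drive_tool", "kwargs": {
  "rows": [
    [0,0,0,0,-0.3],
    [0,0,0,0,-0.3],
    [0,0,0,0,-0.3],
    [0,0,-0.05,0,-0.3],
    [0,0,-0.09,0,-0.3],
    [0,0,-0.09,0,-0.3],
    [0,0,-0.09,-0.25,-0.3],
    [0,0,-0.09,-0.25,-0.3],
    [0,0,-0.09,-0.25,-0.3],
    [0,0,-0.09,-0.25,-0.3],
    [0,0,-0.09,-0.25,-0.3],
    [0,0,-0.09,-0.25,-0.3]
  ]
}}

```text
t: 4.72
position: [0.4547, 0.2792, 0.0907]
tcp_rot: [-3.009, -0.902, 0.0]
wrist_force: [0.8, 1.0, 0.3]
width: 0.0591
grip_force: 0.0
```

```bash
python3 g.py .4548 .2788 .0915 80.1;  python3 - <<'E'
from fit import *
import cell
b=cell.grab_frame("scene")[:,:,::-1];cv2.imwrite("sc5.png",b)
d={'scene':b}
for w in((268,140,31,33),(268,135,31,38)): 
  r=fit(d,'bracket',[.43,.284,np.pi-.17],dict(scene=w));print(r[0][:2].round(4),np.degrees(r[0][2])-180,r[1])
E
```

```text
4.72 [0.4547 0.2792 0.0907] w 0.0591 gf 0.0 F [0.8 1.  0.3]
[-0.0002  0.0005 -0.0011] turn [np.float64(-0.1298), np.float64(0.3702)] h0 33.39 q6 1.43
[0.4295 0.2857] -8.56567621206014 3.4926553115616787
[0.4295 0.2857] -8.56567621206014 25.729242150011338
```

Emit:
{"fn": "drive_tool", "kwargs": {
  "rows": [
    [0,0,0,-0.13,-0.3],
    [0,0,0,-0.13,-0.3],
    [0,0,0,-0.13,-0.3],
    [0,0,0,-0.13,-0.3],
    [0,0,0,-0.13,-0.3],
    [0,0,0,-0.13,-0.3],
    [0,0,0,-0.13,-0.3],
    [0,0,0,-0.13,-0.3],
    [0,0,0.05,-0.13,-0.3],
    [0,0,0.09,-0.13,-0.3],
    [0,0,0.09,-0.13,-0.3],
    [0,0,0.09,-0.13,-0.3]
  ]
}}

```text
t: 5.77
position: [0.4539, 0.2787, 0.0227]
tcp_rot: [-2.412, -2.011, 0.005]
wrist_force: [0.8, -0.8, 1.0]
width: 0.0592
grip_force: 0.0
```

Emit:
{"fn": "drive_tool", "kwargs": {
  "rows": [
    [0,0,0,0,1],
    [0,0,0,0,1],
    [0,0,0,0,1],
    [0,0,0,0,1],
    [0,0,0,0,1],
    [0,0,0,0,1],
    [0,0,0,0,1],
    [0,0,0,0,1],
    [0,0,0,0,1]
  ],
  "squeeze": 40
}}

```text
t: 6.52
position: [0.4551, 0.2792, 0.0234]
tcp_rot: [2.41, 2.016, 0.001]
wrist_force: [0.9, -0.1, 3.2]
width: 0.0103
grip_force: 40.0
```

```bash
python3 g.py .4548 .2788 .0915 80.1;  python3 - <<'E'
from fit import *
import cell
b=cell.grab_frame("scene")[:,:,::-1];cv2.imwrite("sc6.png",b)
for w in((268,153,31,18),): 
  r=fit({'scene':b},'bracket',[.43,.284,np.pi-.17],dict(scene=w));print(r[0][:2].round(4),np.degrees(r[0][2])-180,r[1])
E
```

```text
6.52 [0.4551 0.2792 0.0234] w 0.0103 gf 40.0 F [ 0.9 -0.1  3.2]
[-0.0005 -0.0002 -0.0909] turn [np.float64(-0.0008), np.float64(0.4992)] h0 79.83 q6 0.62
[0.4279 0.2859] -7.757828520286381 2.222209306404777
```

Emit:
{"fn": "drive_tool", "kwargs": {
  "rows": [
    [0,0,-0.03,0,1],
    [0,0,-0.07,0,1],
    [0,0,-0.1,0,1],
    [0,0,-0.1,0,1]
  ]
}}

```text
t: 6.9
position: [0.4566, 0.28, 0.1018]
tcp_rot: [2.409, 2.015, 0.008]
wrist_force: [1.8, 0.8, -3.4]
width: 0.0096
grip_force: 40.0
```

```bash
python3 g.py .5745 -.0655 .0985 71.3
```

```text
6.9 [0.4566 0.28   0.1018] w 0.0096 gf 40.0 F [ 1.8  0.8 -3.4]
[-0.4257  0.2361  0.0041] turn [np.float64(0.0237), np.float64(-0.4763)] h0 79.83 q6 0.62
```

Emit:
{"fn": "drive_tool", "kwargs": {
  "rows": [
    [-0.4257,0.236,0,0.0237,1],
    [-0.4257,0.236,0,0.0237,1],
    [-0.4257,0.236,0,0.0237,1],
    [-0.4257,0.236,0,0.0237,1],
    [-0.4257,0.236,0,0.0237,1],
    [-0.4257,0.236,0,0.0237,1],
    [-0.4257,0.236,0,0.0237,1],
    [-0.4257,0.236,0,0.0237,1],
    [-0.4257,0.236,0,0.0237,1],
    [-0.4257,0.236,0,0.0237,1],
    [-0.4257,0.236,0,0.0237,1],
    [-0.4257,0.236,0,0.0237,1]
  ]
}}

```text
t: 7.9
position: [0.5717, -0.066, 0.0972]
tcp_rot: [-2.552, -1.829, 0.002]
wrist_force: [-0.7, 1.0, -4.1]
width: 0.0096
grip_force: 40.0
```

```bash
cat > rel.py <<'E'
import sys,cell
from fit import *
from cell import grab_frame,monitor
S=[]
def avg(n=4):
    fr=[]
    for i in range(n):
        fr.append(grab_frame("scene" if i%2==0 else "top")[:,:,::-1].copy());S.append(monitor.read_state())
    p=np.mean([s['position'] for s in S],0);rv=Rn.from_rotvec([s['tcp_rot'] for s in S]).mean().as_rotvec()
    s=dict(S[-1]);s['position']=p;s['tcp_rot']=rv
    return s,np.mean(fr[0::2],0).astype(np.uint8),np.mean(fr[1::2],0).astype(np.uint8)
E
python3 - <<'E'
from rel import *
s,b,a=avg(6);cv2.imwrite("sc7.png",b);cv2.imwrite("tp7.png",a)
print(s['t'],s['position'],np.std([q['position'] for q in S],0));print(*go(s,.5745,-.0655,.0985,71.3))
q=proj("scene",[[.5745,-.0655,.15],[.5745,-.0655,.07]]);print(q)
cv2.imwrite("pics/over.png",cv2.resize(b[140:220,205:285],(560,560),interpolation=2))
E
```

```text
8.2 [ 0.57210322 -0.06540622  0.09790195] [0.00026966 0.00013625 0.00028492]
[ 0.0009  0.0031 -0.0008] turn [np.float64(0.0002), np.float64(-0.4998)] h0 71.36 q6 0.11
[[241.20180108 172.21882164]
 [241.22505664 198.37031191]]
```

View pics/over.png

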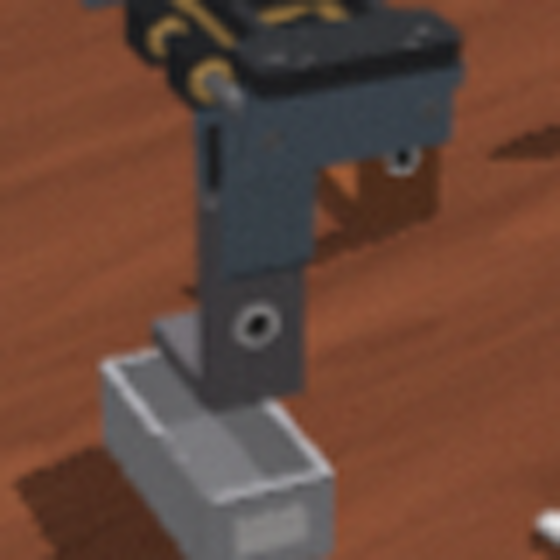

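```bash
python3 - <<'E'
from fit import *
t=np.array([.5721,-.0654]);h=np.radians(161.36)
ox=np.array([np.cos(h),np.sin(h)]);oy=np.array([-ox[1],ox[0]])
for z in(.0745,.072):
  for y in(.02,-.02):
    q=t-ox*.005+oy*y;print(z,y,proj("scene",[[*q,z]])[0].round(1), 'top of plate',proj("scene",[[*q,z+.09]])[0].round(1))
obs=[(235.3,197.9),(247.7,194.6)]
h=np.radians(161.3);ox=np.array([np.cos(h),np.sin(h)]);oy=np.array([-ox[1],ox[0]])
for tr in((.5288,-.0478),(.5295,-.0503)):
  print(tr,[proj("scene",[[*(np.array(tr)+ox*x+oy*y),.04]])[0].round(1).tolist() for x,y in((.058,.027),(.058,-.027),(-.058,-.027),(-.058,.027))])
a=cv2.imread("tp7.png");b=cv2.imread("sc7.png")
E
```

```text
0.0745 0.02 [234.5 199.1] top of plate [234.2 169.2]
0.0745 -0.02 [248.2 195.9] top of plate [248.5 166.3]
0.072 0.02 [234.6 199.9] top of plate [234.2 170. ]
0.072 -0.02 [248.1 196.7] top of plate [248.4 167.2]
(0.5288, -0.0478) [[218.9, 191.2], [235.8, 187.5], [252.2, 206.9], [234.1, 211.4]]
(0.5295, -0.0503) [[218.4, 191.6], [235.4, 187.9], [251.7, 207.4], [233.6, 211.8]]
```

Emit:
{"fn": "drive_tool", "kwargs": {
  "rows": [
    [0.0009,0.0037,0,0,1],
    [0.0009,0.0037,0,0,1],
    [0.0009,0.0037,0.03,0,1],
    [0.0009,0.0037,0.037,0,1],
    [0.0009,0.0037,0.037,0,1],
    [0.0009,0.0037,0.037,0,1]
  ]
}}

```text
t: 8.7
position: [0.5753, -0.0666, 0.0705]
tcp_rot: [-2.552, -1.831, 0.001]
wrist_force: [-0.3, 1.1, -2.9]
width: 0.01
grip_force: 40.0
```

```bash
python3 - <<'E'
from rel import *
s,b,a=avg(6);cv2.imwrite("sc8.png",b)
print(s['t'],s['position'],s['wrist_force']);print(*go(s,.5750,-.0655,.0274,71.3))
c=b[172:222,212:262]
cv2.imwrite("pics/over2.png",cv2.resize(c,(600,600),interpolation=2))
E
```

```text
9.0 [ 0.57585661 -0.06675564  0.07111104] [ 1.00503691 -0.76949837 -2.3475438 ]
[ 0.0012 -0.0017  0.0583] turn [np.float64(-0.0), np.float64(0.5)] h0 71.3 q6 0.11
```

View pics/over2.png

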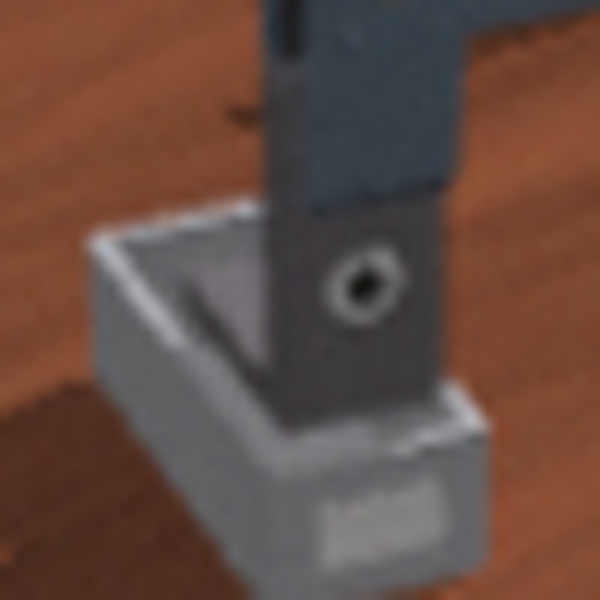

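(Over-tray picture: the plate's bottom edge runs from raw (235.1,207.0) to (248.2,204.9), and the near rim from (234.2,211.5) to (252.3,207.1).) I'll turn these into an offset in the tray's frame.

```bash
python3 - <<'E'
from fit import *
from scipy.optimize import fsolve
def un(u,v,z): return fsolve(lambda q:proj("scene",[[q[0],q[1],z]])[0]-[u,v],[.55,-.05])
h=np.radians(161.3);ox=np.array([np.cos(h),np.sin(h)]);oy=np.array([-ox[1],ox[0]]);tr=np.array([.5288,-.0478])
for p in((235.1,207,.0477),(248.2,204.9,.0477),(234.2,211.5,.04),(252.3,207.1,.04),(219.2,191.4,.04),(236.1,187.4,.04)):
    q=un(*p)-tr;print(p,(q@ox*1e3).round(1),(q@oy*1e3).round(1))
E
```

```text
(235.1, 207, 0.0477) -50.1 20.8
(248.2, 204.9, 0.0477) -54.9 -16.1
(234.2, 211.5, 0.04) -58.7 27.1
(252.3, 207.1, 0.04) -58.8 -26.8
(219.2, 191.4, 0.04) 56.5 26.6
(236.1, 187.4, 0.04) 58.1 -27.9
```

Emit:
{"fn": "drive_tool", "kwargs": {
  "rows": [
    [0.0024,-0.0007,0,0,1],
    [0.0024,-0.0007,0.01,0,1],
    [0.0024,-0.0007,0.02,0,1],
    [0.0024,-0.0007,0.03,0,1],
    [0.0024,-0.0007,0.04,0,1],
    [0.0024,-0.0007,0.05,0,1],
    [0.0024,-0.0007,0.05,0,1]
  ]
}}

```text
t: 9.58
position: [0.5745, -0.0646, 0.0311]
tcp_rot: [-2.551, -1.83, 0.003]
wrist_force: [-0.5, -0.1, -4.1]
width: 0.0097
grip_force: 40.0
```

```bash
python3 - <<'E'
from rel import *
s,b,a=avg(6)
print(s['t'],s['position'],np.mean([q['wrist_force'] for q in S],0));print(*go(s,.5759,-.0649,.0274,71.3))
E
```

```text
9.8833 [ 0.57554849 -0.06482131  0.0328642 ] [ 0.39329386  0.20305533 -3.45873487]
[0.0001 0.0005 0.0073] turn [np.float64(-0.0), np.float64(0.5)] h0 71.3 q6 0.11
```

Emit:
{"fn": "drive_tool", "kwargs": {
  "rows": [
    [0,0,0.003,0,1],
    [0,0,0.005,0,1],
    [0,0,0.006,0,1],
    [0,0,0.007,0,1],
    [0,0,0.007,0,1],
    [0,0,0.007,0,1]
  ]
}}

```text
t: 10.38
position: [0.5756, -0.0648, 0.0277]
tcp_rot: [-2.553, -1.831, 0.0]
wrist_force: [0.3, 0.0, -3.3]
width: 0.01
grip_force: 40.0
```

Emit:
{"fn": "drive_tool", "kwargs": {
  "rows": [
    [0,0,0.001,0,1],
    [0,0,0.001,0,1],
    [0,0,0.001,0,1]
  ]
}}

```text
t: 10.63
position: [0.5757, -0.0648, 0.0274]
tcp_rot: [2.553, 1.831, 0.0]
wrist_force: [-1.4, 0.7, 6.5]
width: 0.0098
grip_force: 40.0
```

Emit:
{"fn": "drive_tool", "kwargs": {
  "rows": [
    [0,0,0.001,0,1],
    [0,0,0.001,0,1],
    [0,0,0.001,0,1]
  ]
}}

```text
t: 10.88
position: [0.5759, -0.0648, 0.0274]
tcp_rot: [2.552, 1.831, 0.001]
wrist_force: [-5.2, 1.0, 19.2]
width: 0.0092
grip_force: 40.0
```

The bracket reached the floor exactly at the predicted height. I'll release it, rise, and head for the regulator.

Emit:
{"fn": "drive_tool", "kwargs": {
  "rows": [
    [0,0,-0.001,0,-0.2],
    [0,0,-0.001,0,-0.2],
    [0,0,-0.001,0,-0.2],
    [0,0,-0.001,0,-0.2],
    [0,0,-0.001,0,-0.2],
    [0,0,-0.03,0,-0.2],
    [0,0,-0.08,0,-0.2],
    [0,0,-0.12,0,-0.2],
    [0,0,-0.12,0,-0.2],
    [0,0,-0.12,0,-0.2]
  ]
}}

```text
t: 11.72
position: [0.5767, -0.065, 0.1178]
tcp_rot: [2.551, 1.83, 0.004]
wrist_force: [-0.1, 0.8, -1.3]
width: 0.0545
grip_force: 0.0
```

```bash
python3 g.py .597 .232 .117 149.9; python3 - <<'E'
from rel import *
s,b,a=avg(4);cv2.imwrite("sc9.png",b);cv2.imwrite("tp9.png",a)
# fit bracket upright top part in scene above tray rim (placed z=4mm)
r=fit({'scene':b},'bracket',[.552,-.056,np.pi-.325],dict(scene=(225,160,35,32)),z=.004) if 0 else None
MOD['both']=None
from fit import MOD
h=np.radians(161.3)
# compound: tray static + bracket relative
import fit as F
def cost(p):
    w=(212,165,48,57);m=np.maximum(render('scene','tray',(.5288,-.0478,h),w),render('scene','bracket',p,w,.004));return ((m-A)**2).sum()
A=alpha(b,(212,165,48,57))
from scipy.optimize import minimize
q=minimize(cost,[.552,-.056,h],method='Nelder-Mead',options=dict(initial_simplex=[[.552,-.056,h],[.557,-.056,h],[.552,-.05,h],[.552,-.056,h+.05]]))
ox=np.array([np.cos(h),np.sin(h)]);oy=np.array([-ox[1],ox[0]]);d=q.x[:2]-[.5288,-.0478]
print('bracket in tray (scene) x,y mm',d@ox*1e3,d@oy*1e3,'dyaw',np.degrees(q.x[2]-h),q.fun)
E
```

```text
11.72 [ 0.5767 -0.065   0.1178] w 0.0545 gf 0.0 F [-0.1  0.8 -1.3]
[ 0.3838 -0.1013  0.0009] turn [np.float64(-0.2183), np.float64(0.2817)] h0 71.3 q6 0.11
bracket in tray (scene) x,y mm -22.947744120761556 1.5129336107185911 dyaw 1.4118911817965212 144.20143979409536
```

Emit:
{"fn": "drive_tool", "kwargs": {
  "rows": [
    [0.3838,-0.1013,0,-0.2183,-0.4],
    [0.3838,-0.1013,0,-0.2183,-0.4],
    [0.3838,-0.1013,0,-0.2183,-0.4],
    [0.3838,-0.1013,0,-0.2183,-0.4],
    [0.3838,-0.1013,0,-0.2183,-0.4],
    [0.3838,-0.1013,0,-0.2183,-0.4],
    [0.3838,-0.1013,0,-0.2183,-0.4],
    [0.3838,-0.1013,0,-0.2183,-0.4],
    [0.3838,-0.1013,0,-0.2183,-0.4],
    [0.3838,-0.1013,0,-0.2183,-0.4],
    [0.3838,-0.1013,0,-0.2183,-0.4],
    [0.3838,-0.1013,0,-0.2183,-0.4]
  ]
}}

```text
t: 12.92
position: [0.5953, 0.2322, 0.115]
tcp_rot: [-0.805, -3.035, 0.002]
wrist_force: [-0.2, 0.1, -0.2]
width: 0.0639
grip_force: 0.0
```

```bash
python3 - <<'E'
from rel import *
s,b,a=avg(4);print(s['t'],s['position'],s['width']);print(*go(s,.597,.232,0,149.9))
E
```

```text
13.1167 [0.59554553 0.23204674 0.11545586] 0.06385929053916264
[-0.0018  0.0011  0.1539] turn [np.float64(-0.0006), np.float64(0.4994)] h0 149.67 q6 -0.76
```

Emit:
{"fn": "drive_tool", "kwargs": {
  "rows": [
    [-0.0018,0.0011,0.05,0,-0.4],
    [-0.0018,0.0011,0.1,0,-0.4],
    [-0.0018,0.0011,0.14,0,-0.4],
    [-0.0018,0.0011,0.154,0,-0.4],
    [-0.0018,0.0011,0.154,0,-0.4],
    [-0.0018,0.0011,0.164,0,-0.4],
    [-0.0018,0.0011,0.172,0,-0.4],
    [-0.0018,0.0011,0.178,0,-0.4],
    [-0.0018,0.0011,0.178,0,-0.4]
  ]
}}

```text
t: 13.87
position: [0.5977, 0.2323, -0.0171]
tcp_rot: [0.816, 3.033, 0.0]
wrist_force: [-0.4, 0.1, -0.2]
width: 0.0636
grip_force: 0.0
```

Emit:
{"fn": "drive_tool", "kwargs": {
  "rows": [
    [0,0,0.004,0,-0.4],
    [0,0,0.008,0,-0.4],
    [0,0,0.01,0,-0.4],
    [0,0,0.01,0,-0.4]
  ]
}}

```text
t: 14.2
position: [0.5974, 0.2322, -0.025]
tcp_rot: [-0.816, -3.033, 0.0]
wrist_force: [-0.9, -0.1, -1.1]
width: 0.0641
grip_force: 0.0
```

Emit:
{"fn": "drive_tool", "kwargs": {
  "rows": [
    [0,0,0.002,0,-0.4],
    [0,0,0.003,0,-0.4],
    [0,0,0.003,0,-0.4]
  ]
}}

```text
t: 14.45
position: [0.5975, 0.2322, -0.0271]
tcp_rot: [-0.816, -3.034, 0.0]
wrist_force: [-0.5, 0.3, 0.1]
width: 0.0638
grip_force: 0.0
```

Emit:
{"fn": "drive_tool", "kwargs": {
  "rows": [
    [0,0,0.002,0,-0.4],
    [0,0,0.003,0,-0.4],
    [0,0,0.003,0,-0.4]
  ]
}}

```text
t: 14.7
position: [0.5974, 0.2322, -0.0294]
tcp_rot: [-0.816, -3.034, 0.0]
wrist_force: [-0.2, 0.7, 0.2]
width: 0.0636
grip_force: 0.0
```

Emit:
{"fn": "drive_tool", "kwargs": {
  "rows": [
    [0,0,0.002,0,-0.4],
    [0,0,0.003,0,-0.4],
    [0,0,0.003,0,-0.4]
  ]
}}

```text
t: 14.95
position: [0.5974, 0.2322, -0.0317]
tcp_rot: [-0.816, -3.034, 0.0]
wrist_force: [0.3, 0.2, -0.5]
width: 0.0637
grip_force: 0.0
```

Emit:
{"fn": "drive_tool", "kwargs": {
  "rows": [
    [0,0,0.001,0,-0.4],
    [0,0,0.002,0,-0.4],
    [0,0,0.002,0,-0.4]
  ]
}}

```text
t: 15.2
position: [0.5975, 0.2322, -0.0332]
tcp_rot: [-0.816, -3.034, 0.0]
wrist_force: [-0.9, 0.5, -0.7]
width: 0.064
grip_force: 0.0
```

Emit:
{"fn": "drive_tool", "kwargs": {
  "rows": [
    [0,0,0.001,0,-0.4],
    [0,0,0.002,0,-0.4],
    [0,0,0.002,0,-0.4]
  ]
}}

```text
t: 15.45
position: [0.5974, 0.2322, -0.0347]
tcp_rot: [-0.816, -3.034, 0.0]
wrist_force: [0.1, -0.5, -0.4]
width: 0.064
grip_force: 0.0
```

Emit:
{"fn": "drive_tool", "kwargs": {
  "rows": [
    [0,0,0.001,0,-0.4],
    [0,0,0.002,0,-0.4],
    [0,0,0.002,0,-0.4]
  ]
}}

```text
t: 15.7
position: [0.5976, 0.2323, -0.0359]
tcp_rot: [0.816, 3.034, 0.0]
wrist_force: [-0.9, -0.9, 3.2]
width: 0.0636
grip_force: 1.8
```

Emit:
{"fn": "drive_tool", "kwargs": {
  "rows": [
    [0,0,0.001,0,-0.4],
    [0,0,0.002,0,-0.4],
    [0,0,0.002,0,-0.4]
  ]
}}

```text
t: 15.95
position: [0.5976, 0.2323, -0.036]
tcp_rot: [0.816, 3.033, 0.0]
wrist_force: [-8.4, -1.7, 28.1]
width: 0.064
grip_force: 13.9
```

The fingertips touch the bench at a reported z of −0.036, so the bias is 36 mm. I'll raise the tips to 30 mm, close on the fins and lift.

Emit:
{"fn": "drive_tool", "kwargs": {
  "rows": [
    [0,0,-0.02,0,-0.4],
    [0,0,-0.0416,0,-0.4],
    [0,0,-0.0416,0,-0.4],
    [0,0,-0.0416,0,0.5],
    [0,0,-0.0416,0,0.5],
    [0,0,-0.0416,0,0.5],
    [0,0,-0.0416,0,0.5],
    [0,0,-0.0416,0,0.5],
    [0,0,-0.0416,0,0.5],
    [0,0,-0.0416,0,0.5]
  ],
  "squeeze": 30
}}

```text
t: 16.78
position: [0.5973, 0.2322, -0.0067]
tcp_rot: [-0.816, -3.033, 0.0]
wrist_force: [-0.2, -1.5, -2.5]
width: 0.0399
grip_force: 30.0
```

```bash
python3 - <<'E'
from rel import *
s,b,a=avg(4);cv2.imwrite("sc10.png",b);print(s['t'],s['position'],s['width'],s['grip_force'],s['wrist_force'])
w=(298,176,36,22)
r=fit({'scene':b},'regulator',[.595,.234,np.pi-.52],dict(scene=w));print(r[0][:2].round(4),np.degrees(r[0][2])-180,r[1])
E
```

```text
16.9833 [ 0.59740456  0.2322408  -0.00650376] 0.0401935112911005 29.99946355819702 [-0.25504166  0.12168442 -3.73830104]
[0.5965 0.2388] -31.738488742847636 7.543631108338099
```

Emit:
{"fn": "drive_tool", "kwargs": {
  "rows": [
    [0,0,-0.04,0,0.5],
    [0,0,-0.09,0,0.5],
    [0,0,-0.14,0,0.5],
    [0,0,-0.145,0,0.5],
    [0,0,-0.145,0,0.5]
  ]
}}

```text
t: 17.4
position: [0.5991, 0.2327, 0.1051]
tcp_rot: [0.815, 3.03, 0.004]
wrist_force: [0.2, 0.3, -3.6]
width: 0.0398
grip_force: 30.0
```

```bash
python3 g.py .5453 -.0535 .102 161.3
```

```text
17.4 [0.5991 0.2327 0.1051] w 0.0398 gf 30.0 F [ 0.2  0.3 -3.6]
[-0.1294 -0.3662  0.0032] turn [np.float64(-0.0317), np.float64(0.4683)] h0 149.89 q6 -0.77
```

Emit:
{"fn": "drive_tool", "kwargs": {
  "rows": [
    [-0.1294,-0.3662,0,-0.0317,0.5],
    [-0.1294,-0.3662,0,-0.0317,0.5],
    [-0.1294,-0.3662,0,-0.0317,0.5],
    [-0.1294,-0.3662,0,-0.0317,0.5],
    [-0.1294,-0.3662,0,-0.0317,0.5],
    [-0.1294,-0.3662,0,-0.0317,0.5],
    [-0.1294,-0.3662,0,-0.0317,0.5],
    [-0.1294,-0.3662,0,-0.0317,0.5],
    [-0.1294,-0.3662,0,-0.0317,0.5],
    [-0.1294,-0.3662,0,-0.0317,0.5],
    [-0.1294,-0.3662,0,-0.0317,0.5]
  ]
}}

```text
t: 18.32
position: [0.5432, -0.053, 0.1016]
tcp_rot: [-0.509, -3.099, -0.0]
wrist_force: [1.2, 0.4, -2.6]
width: 0.0399
grip_force: 30.0
```

```bash
python3 - <<'E'
from rel import *
s,b,a=avg(4);cv2.imwrite("sc11.png",b);cv2.imwrite("tp11.png",a);print(s['t'],s['position'],s['width']);print(*go(s,.5453,-.0535,.0075,161.3))
# reg relative check in scene: regulator white/black vs bracket overlap is poor; just bottom outline fit
z=s['position'][2]+.0065
w=(215,140,34,60)
i=b[150:200,215:262].astype(int);k=(i.max(2)<45)
ys,xs=np.nonzero(k);print(k.sum(),xs.min()+215,xs.max()+215,ys.min()+150,ys.max()+150)
E
```

```text
18.5167 [ 0.54360129 -0.0528829   0.10204784] 0.03969050789983477
[-2.500e-03 -1.000e-04  1.261e-01] turn [np.float64(0.0002), np.float64(-0.4998)] h0 161.39 q6 -1.45
205 228 248 150 198
```

Emit:
{"fn": "drive_tool", "kwargs": {
  "rows": [
    [-0.0015,0,0,0,0.5],
    [-0.0015,0,0.02,0,0.5],
    [-0.0015,0,0.04,0,0.5],
    [-0.0015,0,0.06,0,0.5]
  ]
}}

```text
t: 18.85
position: [0.5457, -0.0541, 0.0579]
tcp_rot: [0.509, 3.098, -0.0]
wrist_force: [-1.6, 0.4, 11.4]
width: 0.0396
grip_force: 30.0
```

Emit:
{"fn": "drive_tool", "kwargs": {
  "rows": [
    [0,0,0.015,0,0.5],
    [0,0,0.03,0,0.5],
    [0,0,0.045,0,0.5],
    [0,0,0.055,0,0.5],
    [0,0,0.055,0,0.5],
    [0,0,0.055,0,0.5]
  ]
}}

```text
t: 19.35
position: [0.5439, -0.0538, 0.0157]
tcp_rot: [-0.509, -3.098, -0.0]
wrist_force: [-3.3, 1.5, -1.0]
width: 0.0403
grip_force: 30.0
```

```bash
python3 - <<'E'
from rel import *
s,b,a=avg(6);print(s['t'],s['position'],s['width'],np.mean([q['wrist_force'] for q in S],0),np.mean([q['wrist_torque'] for q in S],0));print(*go(s,.5445,-.0538,.0075,161.3))
A=alpha(b,(212,150,48,45))
h=np.radians(161.3)
from scipy.optimize import minimize
E
```

```text
19.65 [ 0.54438763 -0.05411215  0.01616686] 0.03945038230842698 [-3.56355051  2.14164391 -1.10068015] [0.4932704  0.72083869 0.02045548]
[-0.      0.0004  0.0116] turn [np.float64(0.0), np.float64(-0.5)] h0 161.31 q6 -1.45
```

Emit:
{"fn": "drive_tool", "kwargs": {
  "rows": [
    [0.002,0,0,0,0.5],
    [0.002,0,0,0,0.5],
    [0.002,0,0,0,0.5],
    [0.002,0,0,0,0.5]
  ]
}}

```text
t: 19.98
position: [0.5438, -0.0541, 0.0163]
tcp_rot: [0.51, 3.099, -0.0]
wrist_force: [-0.3, 0.4, -3.2]
width: 0.0398
grip_force: 30.0
```

```bash
python3 - <<'E'
from rel import *
s,b,a=avg(6);print(s['t'],s['position'],s['width'],np.mean([q['wrist_force'] for q in S],0))
E
```

```text
20.2833 [ 0.54351726 -0.05400363  0.0162369 ] 0.03993235281359288 [-0.25146592  0.09915228 -2.94307268]
```

Emit:
{"fn": "drive_tool", "kwargs": {
  "rows": [
    [0,0,0.004,0,0.5],
    [0,0,0.007,0,0.5],
    [0,0,0.01,0,0.5],
    [0,0,0.01,0,0.5],
    [0,0,0.01,0,0.5]
  ]
}}

```text
t: 20.7
position: [0.5437, -0.0539, 0.01]
tcp_rot: [0.51, 3.098, -0.0]
wrist_force: [-8.2, 2.7, 28.6]
width: 0.0397
grip_force: 30.0
```

Emit:
{"fn": "drive_tool", "kwargs": {
  "rows": [
    [0,0,0.001,0,0.5],
    [0,0,0.002,0,0.5],
    [0,0,0.002,0,0.5]
  ]
}}

```text
t: 20.95
position: [0.544, -0.054, 0.009]
tcp_rot: [0.51, 3.098, -0.0]
wrist_force: [-8.7, 2.8, 36.9]
width: 0.04
grip_force: 30.0
```

Emit:
{"fn": "drive_tool", "kwargs": {
  "rows": [
    [0,0,0.001,0,0.5],
    [0,0,0.001,0,0.5],
    [0,0,0.001,0,0.5]
  ]
}}

```text
t: 21.2
position: [0.5438, -0.054, 0.0081]
tcp_rot: [0.51, 3.098, -0.0]
wrist_force: [-7.8, 3.0, 33.8]
width: 0.0398
grip_force: 30.0
```

Emit:
{"fn": "drive_tool", "kwargs": {
  "rows": [
    [0,0,-0.002,0,0.5],
    [0,0,-0.003,0,-0.15],
    [0,0,-0.003,0,-0.15],
    [0,0,-0.003,0,-0.15],
    [0,0,-0.003,0,-0.15],
    [0,0,-0.03,0,-0.15],
    [0,0,-0.08,0,-0.15],
    [0,0,-0.13,0,-0.15],
    [0,0,-0.14,0,-0.15],
    [0,0,-0.14,0,-0.15]
  ]
}}

```text
t: 22.03
position: [0.5451, -0.0543, 0.1141]
tcp_rot: [0.51, 3.095, -0.0]
wrist_force: [-0.7, -0.4, 0.6]
width: 0.0525
grip_force: 0.0
```

```bash
cat > chk.py <<'E'
from rel import *
from scipy.optimize import minimize
h=np.radians(161.3);ox=np.array([np.cos(h),np.sin(h)]);oy=np.array([-ox[1],ox[0]]);T=np.array([.5288,-.0478])
MOD['fins']=[box(-25,25,-20,20,26,50)]
def fins(b,w=(215,180,40,32),zf=True):
    # bright fins mask in scene
    i=b[w[1]:w[1]+w[3],w[0]:w[0]+w[2]].astype(float);return i.mean(2)
E
python3 - <<'E'
from chk import *
s,b,a=avg(6);cv2.imwrite("sc12.png",b);cv2.imwrite("tp12.png",a);print(s['t'],s['position'],s['width'])
i=b.mean(2).astype(int)
for r in range(176,214,1): print(r,' '.join('%3d'%v for v in i[r,216:254]))
E
```

```text
22.3333 [ 0.54286358 -0.05383919  0.11072488] 0.05214582536868556
176  88  86  85  87  85  81  81  83  86  88  89  89  88  87  89  87  85  84  82  82  81  83  81  80  79  78  72  64  49  48  48  49  48  50  50  55  58  67
177  84  85  84  83  83  84  85  88  89  91  89  88  89  88  85  84  84  85  82  81  82  82  79  78  73  64  50  47  46  45  49  50  55  60  59  66  77  77
178  84  83  82  83  86  89  91  92  90  88  88  87  85  84  82  83  82  83  83  81  78  72  72  64  49  49  48  48  50  53  54  61  67  79  76  77  75  75
179  82  82  86  87  89  90  89  88  87  87  87  84  83  81  80  81  82  77  73  71  64  49  48  47  49  49  50  51  52  60  68  78  78  76  75  74  76  72
180  85  88  89  89  87  89  89  88  87  83  83  84  84  82  80  74  74  64  48  45  46  49  48  52  61  62  59  61  66  78  78  77  77  76  73  72  75  76
181  87  88  89  90  89  84  86  83  83  84  83  83  81  80  72  55  47  52  57  57  59  60  59  68  82  80  79  80  79  78  77  77  75  74  74  77  77  82
182  88  89  88  88  86  83  82  82  82  82  82  78  78  79  79  69  59  67  78  79  86  81  84  8
[... 4193 characters left out ...]
  62  58  63  58  61  75  92  97 106 110 108 106  98  98  97  99  99  96  83
210  55  52  54  55  52  50  53  51  64  84  97  97  97  97  97  96  98 109 112  89  83  91  93 103 110 109 106 100 100 100 100 100  99 100 100  99  96  83
211  53  53  52  52  49  52  53  52  52  69  93  98  97  99  98  96  95  97 109 115 110 110 105 101  99  99  99 100 102 100 102 106 103 100 100 100  95  82
212  52  50  50  52  52  54  53  51  49  56  76  94  97  99  95  94  93  93  95  99 101 100  99 100  99  99 105 106 106 108 119 125 115 103 100  99  96  83
213  48  49  51  52  51  52  50  49  48  51  59  80  97  99  95  97  95  94  96 100 100  98 103 108 104 108 116 125 122 131 130 130 122 105 101 100  96  87
```

```bash
python3 - <<'E'
import cv2
ch=" .:-=+*#%@"
for f in("sc9","sc11","sc12"):
    b=cv2.imread(f+".png");i=b.mean(2).astype(int)
    print(f)
    for r in range(150,216,2): print(r,''.join(ch[min(9,v//22)] for v in i[r,205:270]))
    g=b.astype(int)
E
```

```text
sc9
150 --------------------------:.....:--::--::::-:-:-:::::::::::::-:::
152 --------------------------:.........:-:::::::-:-::::::::::::-:::-
154 --------------------------:..... ...:-::::-:::::::::::::----:::--
156 ------------------------=-:........:-:-:::::-::::::::::::::::::--
158 -----------------===------:.........::::::::::::::-::::::::::::--
160 ------------==------------:.........::::::::::::::::::::-=--:::--
162 -------==-----------------:.........:::::::::::::--::::-- :=:::--
164 -=--==---------------------:........::::::::-::::--::::-===::::--
166 ---------------------------:......:::::::::::::::--::::::::::::--
168 --------------=----------------------:::::::::::::-::::::::::::--
170 ----------------=-==-=---------------:::::::::::::::::::::::::---
172 -------------=-====--=--------==------:::::::::::::::::::::------
174 --------===----===------======-------::::::::::::::::::----------
176 ---=========---------====-=----------:::::::::::-----------------
178 ====-==----------=======-----------::::::::-------------------=-=
180 ==----------======----------:::::::::::---
[... 5143 characters left out ...]

196 --------------===+#+=-=*****#%**#-::.......----------------------
198 --------------=====++--+**+=...............:---------------------
200 --------------===========:    ..............:--------------------
202 -----------===========+=:     ............::---=-----------------
204 ---====-----:::-=========-.    ...::--=---==-=-------------------
206 =====---:::::::::-=======+=:  ..::---=--=--::=+=-----------------
208 ==-:::::::::::::::-=========-:::::::-----==+++==-------------====
210 ==-:::::::::::::::::-========+=-===+============-----=-==-====---
212 ===-:::::::::::::::::-===================+++====---=======-------
214 =----::::::::::::::::::==========++++*++++++======-=======----==-
```

```bash
python3 - <<'E'
import cv2,numpy as np
def m(b,r0,r1,c0,c1,st=1):
    i=b.astype(int);v=i.mean(2);s=1-i.min(2)/(i.max(2)+1)
    for r in range(r0,r1,st):
        print(r,''.join('~' if s[r,c]>.42 else ('k' if v[r,c]<38 else 'd' if v[r,c]<80 else 't' if v[r,c]<122 else 'l' if v[r,c]<165 else 'W') for c in range(c0,c1)))
print('scene9');m(cv2.imread("sc9.png"),180,222,214,270)
print('scene12');m(cv2.imread("sc12.png"),180,222,214,270)
print('top12');m(cv2.imread("tp12.png"),165,225,235,290)
print('top0');m(cv2.imread("top0raw.png"),170,222,240,285,2)
E
```

```text
scene9
180 ~~~~~~~~~~~~~~~~~~~~~~~~~~~~~~~~~~~~~~~~~~~~~~~~~~~~~~~~
181 ~~~~~~~~~~~~~~~~~~~~~~~~~~~~~~~~~~~~~~~~~~~~~~~~~~~~~~~~
182 ~~~~~~~~~~~~~~~~~~~~~~~~~~~~~~~~~~~~~~~~~~~~~~~~~~~~~~~~
183 ~~~~~~~~~~~~~~~~~~~~~~~~~~~~~~~~~~~~~~~~~~~~~~~~~~~~~~~~
184 ~~~~~~~~~~~~~~~~~~~~~~~~~~~~~~~~~~~~~~~~~~~~~~~~~~~~~~~~
185 ~~~~~~~~~~~~~~~~~~~~~~~~~~~~~~~~~~~~~~~~~~~~~~~~~~~~~~~~
186 ~~~~~~~~~~~~~~~~~~~~~~~~~~~~~~~~~~~~~~~~~~~~~~~~~~~~~~~~
187 ~~~~~~~~~~~~~~~~~~~~~t~~~~~~~~~~~~~~~~~~~~~~~~~~~~~~~~~~
188 ~~~~~~~~~~~~~~~~~tttlll~~~~~~~~~~t~~~~~~~~~~~~~~~~~~~~~~
189 ~~~~~~~~~~~~tttlllllllll~~~~~tttttt~~~~~~~~~~~~~~~~~~~~~
190 ~~~~~~~~tttlllllltttttlWlttttttttttt~~~~~~~~~~~~~~~~~~~~
191 ~~~~~tlllllltttttttttttltttttttddddd~~~~~~~~~~~~~~~~~~~~
192 ~~~~~lWlttttttttttttttttttdddddddddd~~~~~~~~~~~~~~~~~~~~
193 ~~~~~tlWltttttttttttdddddddddddddddd~~~~~~~~~~~~~~~~~~~~
194 ~~~~~ttllttttttttttttddddddddddddddd~~~~~~~~~~~~~~~~~~~~
195 ~~~~~tttlltttttttttttdddddddtttddddd~~~~~~~~~~~~~~~~~~~~
196 ~~~~~tttlWlttttttttttdddddttttttdddd~~~~~~~~~~~~~~~~~~~~
197 ~~~~~ttttlWltttttttttdddddttdkttdddd~~~~~~~~~~~~~~~~
[... 8249 characters left out ...]

194 ~~~~~~~~~~tllllllllllllllllWltt~~~~~~~~~~~~~~
196 ~~~~~~~~~~llllllllllllllllWWlt~~~~~~~~~~~~~~~
198 ~~~~~~~~~tlllllllllllllllWWlt~~~~~~~~~~~~~~~~
200 ~~~~~~~~tlllllllllllllllWWllt~~~~~~~~~~~~~~~~
202 ~~~~~~~~tlllllllllllllllWllt~~~~~~~~~~~~~~~~~
204 ~~~~~~~tlllllllllllllllWWllt~~~~~~~~~~~~~~~~~
206 ~~~~~~tlllllllllllllllllllt~~~~~~~~~~~~~~~~~~
208 ~~~~~~tllllllllllllllllllt~~~~~~~~~~~~~~~~~~~
210 ~~~~~~lllllllllllllllllllt~~~~~~~~~~~~~~~~~~~
212 ~~~~~~~llllWllllllllllllt~~~~~~~~~~~~~~~~~~~~
214 ~~~~~~~~~~~tllllllllllltt~~~~~~~~~~~~~~~~~~~~
216 ~~~~~~~~~~~~~~~~~~ttlll~~~~~~~~~~~~~~~~~~~~~~
218 ~~~~~~~~~~~~~~~~~~~~~~~~~~~~~~~~~~~~~~~~~~~~~
220 ~~~~~~~~~~~~~~~~~~~~~~~~~~~~~~~~~~~~~~~~~~~~~
```

```bash
python3 - <<'E'
from chk import *
b=cv2.imread("sc12.png")
# whole regulator silhouette: bright (>125) or black(<36), compare with box; free x,y,yaw,z with scene offset unknown
w=(222,178,32,36);i=b[w[1]:w[1]+w[3],w[0]:w[0]+w[2]].astype(float).mean(2)
c=b[w[1]:w[1]+w[3],w[0]:w[0]+w[2]].astype(float);sat=1-c.min(2)/(c.max(2)+1)
F_=(np.clip((i-105)/40,0,1)*(sat<.42)); F_[:, :5]=0; K_=np.clip((50-i)/20,0,1)
F_[12:,0:5]=0
MOD['blk']=[box(-25,25,-20,20,0,26)]
def cost(p,pr=False):
    # p: x,y,yaw,z,pitch(about own y)
    R=Rn.from_euler('y',p[4]).as_matrix()
    m={}
    for k in('fins','blk'):
        mm=np.zeros((w[3]*8,w[2]*8),np.uint8)
        for q in MOD[k]:
            Q=pose(q@R.T,p[:3],p[3]);u=(proj('scene',Q)-[w[0],w[1]]+.5)*8
            cv2.fillConvexPoly(mm,np.round(cv2.convexHull(u.astype(np.float32))*16-8).astype(np.int32),255,shift=4)
        m[k]=cv2.GaussianBlur(cv2.resize(mm,(w[2],w[3]),interpolation=cv2.INTER_AREA)/255.,(0,0),.6)
    f=m['fins'];k=np.clip(m['blk']-f,0,1)
    return ((f-F_)**2).sum()+((k-K_)**2).sum()
best=None
for z0 in(.014,.03):
  for pt in(-.3,0,.3):
    x0=[.541,-.051,h,z0,pt]
    sx=np.array([x0]+[np.array(x0)+d for d in np.diag([.006,.006,.1,.01,.15])])
    r=minimize(cost,x0,method='Nelder-Mead',options=dict(initial_simplex=sx,maxiter=1500))
    print(round(r.fun,1),(r.x[:2]*1e3).round(1),np.degrees(r.x[2]).round(1),'z',(r.x[3]*1e3).round(1),'pitch',np.degrees(r.x[4]).round(1),'tray xy',((r.x[:2]-T)@ox*1e3).round(1),((r.x[:2]-T)@oy*1e3).round(1))
print('upright expected',cost([.541,-.051,h,.014,0]))
E
```

```text
91.3 [526.3 -36.2] 132.6 z 15.5 pitch 26.4 tray xy 6.1 -10.2
33.9 [527.5 -29.7] 160.6 z 12.0 pitch 35.0 tray xy 7.1 -16.7
35.1 [536.8 -37.8] 160.7 z 19.5 pitch 35.1 tray xy -4.4 -12.1
34.0 [528.8 -30.2] 162.3 z 12.9 pitch 35.4 tray xy 5.6 -16.7
34.8 [535.5 -36.7] 160.6 z 18.4 pitch 35.0 tray xy -2.8 -12.7
36.1 [541.4 -41.8] 160.2 z 23.2 pitch 35.1 tray xy -10.0 -9.7
upright expected 447.06397546903634
```

The map shows that the bracket has tipped outward by about 55°, with the regulator lying in its corner, pitched by 35°. The geometry agrees with plate and rim contact. To recover, I'll lift the regulator off across y, set it on clear bench, right the bracket, then redo it with more gap.

```bash
python3 g.py .5379 -.0520 .015 161.3
```

```text
22.33 [ 0.5425 -0.0538  0.1102] w 0.0521 gf 0.0 F [ 0.2 -0.   0.5]
[0.0063 0.0003 0.1269] turn [np.float64(-0.0), np.float64(0.5)] h0 161.29 q6 -1.45
```

Emit:
{"fn": "drive_tool", "kwargs": {
  "rows": [
    [0.0063,0,0,0,-0.4],
    [0.0063,0,0,0,-0.4],
    [0.0063,0,0.04,0,-0.4],
    [0.0063,0,0.08,0,-0.4],
    [0.0063,0,0.115,0,-0.4],
    [0.0063,0,0.127,0,-0.4],
    [0.0063,0,0.127,0,-0.4],
    [0.0063,0,0.127,0,0.5],
    [0.0063,0,0.127,0,0.5],
    [0.0063,0,0.127,0,0.5],
    [0.0063,0,0.127,0,0.5],
    [0.0063,0,0.127,0,0.5]
  ],
  "squeeze": 30
}}

```text
t: 23.33
position: [0.5396, -0.0525, 0.0172]
tcp_rot: [0.51, 3.098, -0.0]
wrist_force: [-1.0, -0.3, 8.5]
width: 0.0399
grip_force: 30.0
```

Emit:
{"fn": "drive_tool", "kwargs": {
  "rows": [
    [0,0,0,0,0.5],
    [0,0,0,0,0.5],
    [0,0,-0.01,0,0.5],
    [0,0,-0.03,0,0.5],
    [0,0,-0.06,0,0.5],
    [0,0,-0.1,0,0.5],
    [0,0,-0.14,0,0.5],
    [0,0,-0.14,0,0.5]
  ]
}}

```text
t: 24.0
position: [0.5415, -0.0529, 0.1268]
tcp_rot: [0.509, 3.093, -0.0]
wrist_force: [1.5, -0.2, -2.0]
width: 0.0403
grip_force: 30.0
```

```bash
cat > mm.py <<'E'
import cv2
def m(b,r0,r1,c0,c1,st=1):
    i=b.astype(int);v=i.mean(2);s=1-i.min(2)/(i.max(2)+1)
    for r in range(r0,r1,st):
        print(r,''.join('~' if s[r,c]>.42 else ('k' if v[r,c]<38 else 'd' if v[r,c]<80 else 't' if v[r,c]<122 else 'l' if v[r,c]<165 else 'W') for c in range(c0,c1)))
E
python3 g.py .53 .12 .1 161.3; python3 - <<'E'
from chk import *
from mm import m
s,b,a=avg(2);cv2.imwrite("sc13.png",b);m(b,146,222,212,266,2)
E
```

```text
24.0 [ 0.5415 -0.0529  0.1268] w 0.0403 gf 30.0 F [ 1.5 -0.2 -2. ]
[0.0886 0.2134 0.0352] turn [np.float64(0.0), np.float64(-0.5)] h0 161.3 q6 -1.45
146 ~~~~~~~~~~~ddddddddd~~~~~~~~~~kkkkkkddd~~~~~~~~~~~~~~~
148 ~~~~~~~~~~~ddddddddd~~~~~~~~~~kkkkkkddd~~~~~~~~~~~~~~~
150 ~~~~~~~~~~~~dddddddd~~~~~~~~~ttdllkdddd~~~~~~~~~~~~~~~
152 ~~~~~~~~~~~~dddddddddtlWllWWlWWllltdddd~~~~~~~~~dtddtd
154 ~~~~~~~~~~~~ddddddddtllWWllWllWllWldddd~~~~~~~~~ttddt~
156 ~~~~~~~~~~~~ddddddddtWllWllWWllWllWldd~~~~~~~~~~~~~~~~
158 ~~~~~~~~~~~~~dddddddtWWlWWllWlllllWWtd~~~~~~~~~~~~~~~~
160 ~~~~~~~~~~~~~dddddddtlllttdddkkkkkkkdt~~~~~~~~~~~dtdd~
162 ~~~~~~~~~~~~~~~ddddddkkkkkkkkkkkkkkkd~~~~~~~~~~~tdkdt~
164 ~~~~~~~~~~~~~~~~tdddkkkkkkkkkkkkkkkkk~~~~~~~~~~~dttt~~
166 ~~~~~~~~~~~~~~~~tdkkkkkkkkkkkkkkkkkkkk~~~~~~~~~~~~~~~~
168 ~~~~~~~~~~~~~~~~~~kkkkkkkkkkkkkkkkkkk~~~~~~~~~~~~~~~~~
170 ~~~~~~~~~~~~~~~~~~kkkkkkkkkkkkkkkk~~~~~~~~~~~~~~~~~~~~
172 ~~~~~~~~~~~~~~~~~~~kkkkkkk~k~kkk~~~~~~~~~~~~~~~~~~~~~~
174 ~~~~~~~~~~~~~~~~~~~kkk~~~~~~~~~~~~~~~~~~~~~~~~~~~~~~~~
176 ~~~~~~~~~~~~~~~~~~~~~~~~~~~~~~~~~~~~~~~~~~~~~~~~~~~~~~
178 ~~~
[... 590 characters left out ...]
~~~~~tttttttdttttddkdtttttttlWl~~~~~~~~~~~~~~~~~~~~
200 ~~~~~~~ttttttllltttttttttttttttttllt~~~~~~~~~~~~~~~~~~
202 ~~~~~~~~tttttttlWlttttttttttddtttttlttttt~~~~~~~~~~~~~
204 ~~~~~~~~dtttttttllltttttttddtttttttttttttt~~~~~~~~~~~~
206 ~~~~~~~~~~ttttttttlWltttddddtttttttdddtlt~~~~~~~~~~~~~
208 ~~~~~~~~~~~tttttttttltddddddddddtdttttltt~~~~~~~~~~~~~
210 ~~~~~~~~~~~~~tttttttttttttttttttttttttttt~~~~~~~~~~~~~
212 ~~~~~~~~~~~~~~dttttttttttttttttttttlttttt~~~~~~~~~~~~~
214 ~~~~~~~~~~~~~~~dtttttttttttlllllllllttttt~~~~~~~~~~~~~
216 ~~~~~~~~~~~~~~~~~dtttttttttlllllllllltttt~~~~~~~~~~~~~
218 ~~~~~~~~~~~~~~~~~~dttttttttlllltttttttttt~~~~~~~~~~~~~
220 ~~~~~~~~~~~~~~~~~~~~dtttttttttttttttt~~~~~~~~~~~~~~~~~
```

Emit:
{"fn": "drive_tool", "kwargs": {
  "rows": [
    [0.0886,0.2134,0,0,0.5],
    [0.0886,0.2134,0,0,0.5],
    [0.0886,0.2134,0,0,0.5],
    [0.0886,0.2134,0,0,0.5],
    [0.0886,0.2134,0,0,0.5],
    [0.0886,0.2134,0,0,0.5],
    [0.0886,0.2134,0.04,0,0.5],
    [0.0886,0.2134,0.08,0,0.5],
    [0.0886,0.2134,0.12,0,0.5],
    [0.0886,0.2134,0.15,0,0.5],
    [0.0886,0.2134,0.155,0,0.5],
    [0.0886,0.2134,0.155,0,0.5]
  ]
}}

```text
t: 25.1
position: [0.5257, 0.1196, 0.0034]
tcp_rot: [-0.511, -3.096, 0.002]
wrist_force: [-0.2, -0.3, -3.0]
width: 0.0396
grip_force: 30.0
```

Emit:
{"fn": "drive_tool", "kwargs": {
  "rows": [
    [0,0,0.003,0,0.5],
    [0,0,0.006,0,0.5],
    [0,0,0.01,0,0.5],
    [0,0,0.014,0,0.5],
    [0,0,0.018,0,0.5],
    [0,0,0.022,0,0.5],
    [0,0,0.026,0,0.5],
    [0,0,0.03,0,0.5],
    [0,0,0.03,0,0.5]
  ],
  "squeeze": 4
}}

```text
t: 25.85
position: [0.5278, 0.1206, -0.0173]
tcp_rot: [0.51, 3.099, 0.001]
wrist_force: [1.0, -0.5, 0.4]
width: 0.0399
grip_force: 4.0
```

Emit:
{"fn": "drive_tool", "kwargs": {
  "rows": [
    [0,0,0,0,-0.4],
    [0,0,0,0,-0.4],
    [0,0,0,0,-0.4],
    [0,0,0,0,-0.4],
    [0,0,-0.05,0,-0.4],
    [0,0,-0.1,0,-0.4],
    [0,0,-0.15,0,-0.4],
    [0,0,-0.155,0,-0.4],
    [0,0,-0.155,0,-0.4]
  ]
}}

```text
t: 26.6
position: [0.5288, 0.1207, 0.1011]
tcp_rot: [0.51, 3.095, 0.002]
wrist_force: [-0.6, 0.3, 0.1]
width: 0.0635
grip_force: 0.0
```

```bash
python3 - <<'E'
from chk import *
from mm import m
s,b,a=avg(4);cv2.imwrite("sc14.png",b);cv2.imwrite("tp14.png",a);print(s['t'],s['position']);print(*go(s,.5928,-.0706,.009,161.3))
# reg on bench
u=proj('scene',[[.528,.1205,.025]])[0].astype(int);w=(u[0]-18,u[1]-20,36,40)
r=fit({'scene':b},'regulator',[.528,.1235,h],dict(scene=w));print(w,(r[0][:2]*1e3).round(1),np.degrees(r[0][2]),r[1])
# bracket tilt fit in tray (scene): pose params X,z heel, tilt, lateral
w=(212,180,48,42);A=alpha(b,w)
def P(X,y,z): return np.r_[T+ox*X+oy*y,z]
for X,z in((-76.7,55.7),(-71,63.8)):
  print([proj('scene',[P(X/1e3,y,z/1e3)])[0].round(1).tolist() for y in(-.0185,.0215)])
m(b,184,212,212,266,2)
E
```

```text
26.8 [0.52673716 0.12046428 0.09814547]
[-0.1652 -0.213   0.1188] turn [np.float64(-0.0), np.float64(0.5)] h0 161.3 q6 -1.13
(np.int64(257), np.int64(163), 36, 40) [555.5 115.8] 159.65027311704975 13.837830810932358
[[252.4, 206.2], [238.7, 209.6]]
[[251.5, 202.7], [237.9, 205.9]]
184 ~~~~~~~~~~~~~~~~~~~~~~~~~~~~~~~~~~~~~~~~~~~~~~~~~~~~~~
186 ~~~~~~~~~~~~~~~~~~~~~~~~~~~~~~~~~~~~~~~~~~~~~~~~~~~~~~
188 ~~~~~~~~~~~~~~~~~~~tttlll~~~~~~~~~~~~~~~~~~~~~~~~~~~~~
190 ~~~~~~~~~~tttllllllttttttlt~~~~~~~~~~~~~~~~~~~~~~~~~~~
192 ~~~~~~~lWltttttttttddddddddt~~~~~~~~~~~~~~~~~~~~~~~~~~
194 ~~~~~~~ttllttdddddddddddddddtt~~~~~~~~~~~~~~~~~~~~~~~~
196 ~~~~~~~tttttttdddddddkkdddddtttt~~~~~~~~~~~~~~~~~~~~~~
198 ~~~~~~~ttttttttdddddddkddddddttttt~~~~~~~~~~~~~~~~~~~~
200 ~~~~~~~tttttttttdddddddddddddtttttt~~~~~~~~~~~~~~~~~~~
202 ~~~~~~~~ttttttttttddddddddddddttttttttttt~~~~~~~~~~~~~
204 ~~~~~~~~dttttttttttddddddddddttttttttttttt~~~~~~~~~~~~
206 ~~~~~~~~~~dttttttttttdddddddtttttttdddtlt~~~~~~~~~~~~~
208 ~~~~~~~~~~~dttttttttttddddddddddtdttttltt~~~~~~~~~~~~~
210 ~~~~~~~~~~~~~tttttttttttttttttttttttttttt~~~~~~~~~~~~~
```

```bash
python3 - <<'E'
import cv2
from mm import m
m(cv2.imread("sc14.png"),163,203,257,293,1)
E
```

```text
163 ~~~ddddt~~~~~~~~~~~~~~~~~~~~~~~~~~~~
164 ~~~dttt~~~~~~~~~~~~~~~~~~~~~~~~~~~~~
165 ~~~~~~~~~~~~~~~~~~~~~~~~~~~~~~~~~~~~
166 ~~~~~~~~~~~~~~~~~~~~~~~~~~~~~~~~~~~~
167 ~~~~~~~~~~~~~~~~~~~~~~~~~~~~~~~~~~~~
168 ~~~~~~~~~~~~~~~~~~~~~~~~~~~~~~~~~~~~
169 ~~~~~~~~~~~~~~~~~~~~~~~~~~~~~~~~~~~~
170 ~~~~~~~~~~~~~~~~~~~~~~~~~~~~~~~~~~~~
171 ~~~~~~~~~~~~~~~~~~~~~~~~~~~~~~~~~~~~
172 ~~~~~~~~~~~~~~~~~~~~~~~~~~~~~~~~~~~~
173 ~~~~~~~~~~~~~~~~~~~~~~~~~~~~~~~~~~~~
174 ~~~~~~~~~~~~~~~~~~~~~~~~~~~~~~~~~~~~
175 ~~~~~~~~~~~~~~~~~~~~~~~~~~~~~~~~~~~~
176 ~~~~~~~~~~~~~~~~~~~~~~~ttll~~~~~~~~~
177 ~~~~~~~~~~~~~~~~~~~~lllWWWWW~~~~~~~~
178 ~~~~~~~~~~~~~~~lllWWWWWWWWWWW~~~~~~~
179 ~~~~~~~~~~~~~~lWWWWWWWWWWWWWWWt~~~~~
180 ~~~~~~~~~~~~~~tlWWWWWWWWWWWWWWWt~~~~
181 ~~~~~~~~~~~~~~tllWWWWWWWWWWWWWWWl~~~
182 ~~~~~~~~~~~~~~tlllWWWWWWWWWWWWWWWl~~
183 ~~~~~~~~~~~~~~tllllWWWWWWWWWWWWWWW~~
184 ~~~~~~~~~~~~~~tlllllWWWWWWWWWlWlllt~
185 ~~~~~~~~~~~~~~tllllllWWWWWllWlllllt~
186 ~~~~~~~~~~~~~~~tllllllWWllllllllll~~
187 ~~~~~~~~~~~~~~~dtlllllllllllllllll~~
188 ~~~~~~~~~~~~~~~kdtllllllllllllllll~~
189 ~~~~~~~~~~~~~~~kkdtlllllllllllllll~~
190 ~~~~~~~~~~~~~~~kkkdtlllllllllttttt~~
191 ~~~~~~~~~~~~~~~kkkkdtllllltltddkk~~~
192 ~~~~~~~~~~~~~~~kkkkkdtttttkdkkkkk~~~
193 ~~~~~~~~~~~~~~~kkkkkkkddkkkkkkkkk~~~
194 ~~~~~~~~~~~~~~~~kkkkkkkkkkkkkkkkk~~~
195 ~~~~~~~~~~~~~~~~~kkkkkkkkkkkkkkkk~~~
196 ~~~~~~~~~~~~~~~~~~kkkkkkkkkkkkkkk~~~
197 ~~~~~~~~~~~~~~~~~~~kkkkkkkkkkkkk~~~~
198 ~~~~~~~~~~~~~~~~~~~~kkkkkkkk~~~~~~~~
199 ~~~~~~~~~~~~~~~~~~~~~k~kk~~~~~~~~~~~
200 ~~~~~~~~~~~~~~~~~~~~~~~~~~~~~~~~~~~~
201 ~~~~~~~~~~~~~~~~~~~~~~~~~~~~~~~~~~~~
202 ~~~~~~~~~~~~~~~~~~~~~~~~~~~~~~~~~~~~
```

Emit:
{"fn": "drive_tool", "kwargs": {
  "rows": [
    [-0.1652,-0.213,0,0,-0.4],
    [-0.1652,-0.213,0,0,-0.4],
    [-0.1652,-0.213,0,0,-0.4],
    [-0.1652,-0.213,0,0,-0.4],
    [-0.1652,-0.213,0,0,-0.4],
    [-0.1652,-0.213,0,0,-0.4],
    [-0.1652,-0.213,0,0,-0.4],
    [-0.1652,-0.213,0.03,0,-0.4],
    [-0.1652,-0.213,0.06,0,-0.4]
  ]
}}

```text
t: 27.55
position: [0.5933, -0.0698, 0.053]
tcp_rot: [0.51, 3.099, 0.0]
wrist_force: [-0.7, 0.2, -0.1]
width: 0.0638
grip_force: 0.0
```

The regulator stands upright on the bench. Now I'll grip the tipped bracket by the plate's side edges near its top.

Emit:
{"fn": "drive_tool", "kwargs": {
  "rows": [
    [0,0.001,0.02,0,-0.4],
    [0,0.001,0.045,0,-0.4],
    [0,0.001,0.058,0,-0.4],
    [0,0.001,0.058,0,-0.4],
    [0,0.001,0.058,0,0.4],
    [0,0.001,0.058,0,0.4],
    [0,0.001,0.058,0,0.4],
    [0,0.001,0.058,0,0.4],
    [0,0.001,0.058,0,0.4],
    [0,0.001,0.058,0,0.4]
  ],
  "squeeze": 8
}}

```text
t: 28.38
position: [0.5941, -0.07, 0.0108]
tcp_rot: [0.51, 3.098, -0.0]
wrist_force: [1.6, -0.8, 3.4]
width: 0.0405
grip_force: 8.0
```

Emit:
{"fn": "drive_tool", "kwargs": {
  "rows": [
    [0.001,0,-0.005,0,0.4],
    [0.003,0,-0.011,0,0.4],
    [0.006,0,-0.018,0,0.4],
    [0.009,0,-0.025,0,0.4],
    [0.013,0,-0.033,0,0.4],
    [0.017,0,-0.04,0,0.4],
    [0.021,0,-0.046,0,0.4],
    [0.024,0,-0.05,0,0.4],
    [0.025,0,-0.052,0,0.4],
    [0.025,0,-0.052,0,0.4]
  ]
}}

```text
t: 29.22
position: [0.5758, -0.0638, 0.0496]
tcp_rot: [0.51, 3.099, -0.0]
wrist_force: [-0.0, -0.3, -2.3]
width: 0.0398
grip_force: 8.0
```

```bash
python3 - <<'E'
from chk import *
from mm import m
s,b,a=avg(4);cv2.imwrite("sc15.png",b);print(s['t'],s['position'],s['width'],np.mean([q['wrist_force'] for q in S],0));m(b,180,216,212,266,1)
E
```

```text
29.4167 [ 0.57581177 -0.06381956  0.04907356] 0.040182221708601175 [ 0.16669995  0.11258385 -3.65142466]
180 ~~~~~~~~~~~~~~~~~ddddddddd~~~~~~~~~~kkkkkdddt~~~~~~~~~
181 ~~~~~~~~~~~~~~~~~~dddddddd~~~~~~~~~~kkkkkdddt~~~~~~~~~
182 ~~~~~~~~~~~~~~~~~~dddddddd~~~~~~~~~~kkkkkdddt~~~~~~~~~
183 ~~~~~~~~~~~~~~~~~~dddddddd~~~~~~~~~~kkkkkdddt~~~~~~~~~
184 ~~~~~~~~~~~~~~~~~~dddddddd~~~~~~~~~dddkkkddd~~~~~~~~~~
185 ~~~~~~~~~~~~~~~~~~dddddddd~~~~~~dddddddkkddd~~~~~~~~~~
186 ~~~~~~~~~~~~~~~~~~dddddddddddddddddddddkkddd~~~~~~~~~~
187 ~~~~~~~~~~~~~~~~~~dddddddddddddddddddddkkddd~~~~~~~~~~
188 ~~~~~~~~~~~~~~~~~~dddddddddddddddddddddkkddd~~~~~~~~~~
189 ~~~~~~~~~~~~~~tttttddddddddddddddddddddkkddd~~~~~~~~~~
190 ~~~~~~~~~~tttllllltddddddddddddddddddddkkddd~~~~~~~~~~
191 ~~~~~~~tlllllltttttddddddddddddtttdddddkkddd~~~~~~~~~~
192 ~~~~~~~lWltttttttttdddddddddddtttttddddkkddd~~~~~~~~~~
193 ~~~~~~~tlWltttttttttdddddddddtdkkttdddd~kdd~~~~~~~~~~~
194 ~~~~~~~ttllttttttttttddddddddtdkdttddd~~~d~~~~~~~~~~~~
195 ~~~~~~~tttllttttttttttdddddddtddttdddd~~~~~~~~~~~~~~~~
196 ~~~~~~~tttlWlttttttttttdddddddttdddddd~~~~~~~~~
[... 428 characters left out ...]
~~~~~dttttttttllttttdddddttkkdtdddtl~~~~~~~~~~~~~~~
205 ~~~~~~~~~dtttttttlWltttdddddttdddddddllt~~~~~~~~~~~~~~
206 ~~~~~~~~~~dtttttttlWlttddddddttddddddtlW~~~~~~~~~~~~~~
207 ~~~~~~~~~~dttttttttllttdddddddddddtttllll~~~~~~~~~~~~~
208 ~~~~~~~~~~~dttttttttlttddddddddttlllllltt~~~~~~~~~~~~~
209 ~~~~~~~~~~~~dttttttttttdddddtttlllltttttt~~~~~~~~~~~~~
210 ~~~~~~~~~~~~~tttttttttttttttttltttttttttt~~~~~~~~~~~~~
211 ~~~~~~~~~~~~~dttttttttttttttttttttttttttt~~~~~~~~~~~~~
212 ~~~~~~~~~~~~~~dttttttttttttttttttttlttttt~~~~~~~~~~~~~
213 ~~~~~~~~~~~~~~~dtttttttttttttttlllllltttt~~~~~~~~~~~~~
214 ~~~~~~~~~~~~~~~dtttttttttttltlllllllltttt~~~~~~~~~~~~~
215 ~~~~~~~~~~~~~~~~dttttttttttlllllllllltttt~~~~~~~~~~~~~
```

Emit:
{"fn": "drive_tool", "kwargs": {
  "rows": [
    [0.001,0,0.005,0,0.4],
    [0.001,0,0.01,0,0.4],
    [0.001,0,0.015,0,0.4],
    [0.001,0,0.018,0,0.4],
    [0.001,0,0.021,0,0.4],
    [0.001,0,0.024,0,0.4],
    [0.001,0,0.027,0,0.4],
    [0.001,0,0.03,0,0.4],
    [0.001,0,0.03,0,0.4]
  ]
}}

```text
t: 30.17
position: [0.5761, -0.0639, 0.027]
tcp_rot: [0.51, 3.098, -0.0]
wrist_force: [0.4, -0.5, 5.1]
width: 0.0396
grip_force: 8.0
```

Emit:
{"fn": "drive_tool", "kwargs": {
  "rows": [
    [0,0,0,0,-0.3],
    [0,0,0,0,-0.3],
    [0,0,0,0,-0.3],
    [0,0,0,0,-0.3],
    [0,0,-0.05,0,-0.3],
    [0,0,-0.1,0,-0.3],
    [0,0,-0.11,0,-0.3],
    [0,0,-0.11,0,-0.3]
  ]
}}

```text
t: 30.83
position: [0.577, -0.0639, 0.112]
tcp_rot: [0.509, 3.095, -0.0]
wrist_force: [-0.0, 0.5, 0.5]
width: 0.0595
grip_force: 0.0
```

```bash
cat > brk.py <<'E'
from chk import *
from mm import m
s,b,a=avg(4);cv2.imwrite("scb.png",b);print(s['t'],s['position']);m(b,186,211,212,266,1)
w=(212,165,48,57);A=alpha(b,w)
w2=(226,170,30,44)
c=b[w2[1]:w2[1]+w2[3],w2[0]:w2[0]+w2[2]].astype(float)
E
python3 brk.py; python3 g.py .5755 -.0645 .0269 71.3
```

```text
31.0333 [ 0.5748891  -0.06350744  0.10883496]
186 ~~~~~~~~~~~~~~~~~~~~~~~~~~~~~~~~~~tt~~~~~~~~~~~~~~~~~~
187 ~~~~~~~~~~~~~~~~~~~~~~~t~~~~~tttttttt~~~~~~~~~~~~~~~~~
188 ~~~~~~~~~~~~~~~~~~~tttllltttttttttttd~~~~~~~~~~~~~~~~~
189 ~~~~~~~~~~~~~~tttlllllltttttttttddddd~~~~~~~~~~~~~~~~~
190 ~~~~~~~~~~tttllllllttttttttdddddddddd~~~~~~~~~~~~~~~~~
191 ~~~~~~~tllllllttttttttddddddddddddddd~~~~~~~~~~~~~~~~~
192 ~~~~~~~lWlttttttttttttddddddddddddddd~~~~~~~~~~~~~~~~~
193 ~~~~~~~tlWltttttttttttdddddddtttddddd~~~~~~~~~~~~~~~~~
194 ~~~~~~~ttlltttttttttttdddddttttttdddd~~~~~~~~~~~~~~~~~
195 ~~~~~~~tttllttttttttttdddddttkkdtdddd~~~~~~~~~~~~~~~~~
196 ~~~~~~~tttlWltttttttttdddddttkkttdddd~~~~~~~~~~~~~~~~~
197 ~~~~~~~ttttlWlttttttttdddddttddtddddd~~~~~~~~~~~~~~~~~
198 ~~~~~~~tttttlWltttttttddddddtttdddddd~~~~~~~~~~~~~~~~~
199 ~~~~~~~ttttttlltttttttddddddddddddddd~~~~~~~~~~~~~~~~~
200 ~~~~~~~~tttttlllttttltddddddddddddddd~~~~~~~~~~~~~~~~~
201 ~~~~~~~~ttttttlWllltltddddddddddddddd~~~~~~~~~~~~~~~~~
202 ~~~~~~~~tttttttlWltlltddddddddddddddd~~~~~~~~~~~~~~~~~
203 ~~~~~~~~ttttttttlWltttddddddddddddddtl~~~~~~~~~~~~~~~~
204 ~~~~~~~~dtttttttllltddddddddtttttdddtWl~~~~~~~~~~~~~~~
205 ~~~~~~~~~dtttttttlWltddddddtttdttdddtllt~~~~~~~~~~~~~~
206 ~~~~~~~~~~dtttttttlltddddddttkkttdddtllW~~~~~~~~~~~~~~
207 ~~~~~~~~~~dttttttttlttdddddttddttttttllWl~~~~~~~~~~~~~
208 ~~~~~~~~~~~tttttttttttdddddttttlllllllttt~~~~~~~~~~~~~
209 ~~~~~~~~~~~~dttttttttttddtttllllllltttttt~~~~~~~~~~~~~
210 ~~~~~~~~~~~~dtttttttttlttlllllltttttttttt~~~~~~~~~~~~~
31.03 [ 0.5743 -0.0634  0.108 ] w 0.059 gf 0.0 F [ 0.4  1.1 -0.2]
[-0.0022 -0.0009  0.1081] turn [np.float64(0.25), np.float64(-0.25)] h0 161.3 q6 -1.46
```

Emit:
{"fn": "drive_tool", "kwargs": {
  "rows": [
    [0,0,0,0.25,-0.3],
    [0,0,0,0.25,-0.3],
    [0,0,0,0.25,-0.3],
    [0,0,0,0.25,-0.3],
    [0,0,0,0.25,-0.3],
    [0,0,0,0.25,-0.3],
    [0,0,0,0.25,-0.3],
    [0,0,0,0.25,-0.3],
    [0,0,0,0.25,-0.3],
    [0,0,0,0.25,-0.3],
    [0,0,0,0.25,-0.3],
    [0,0,0,0.25,-0.3]
  ]
}}

```text
t: 32.03
position: [0.5743, -0.0634, 0.1077]
tcp_rot: [-2.491, -1.911, 0.002]
wrist_force: [0.0, -0.7, 0.5]
width: 0.059
grip_force: 0.0
```

```bash
python3 g.py .5745 -.0640 .0274 71.3
```

```text
32.03 [ 0.5743 -0.0634  0.1077] w 0.059 gf 0.0 F [ 0.  -0.7  0.5]
[-0.0007  0.0007  0.1071] turn [np.float64(0.0103), np.float64(-0.4897)] h0 75.0 q6 0.05
```

Emit:
{"fn": "drive_tool", "kwargs": {
  "rows": [
    [0,0.0007,0,0.0103,-0.3],
    [0,0.0007,0.04,0.0103,-0.3],
    [0,0.0007,0.08,0.0103,-0.3],
    [0,0.0007,0.105,0.0103,-0.3],
    [0,0.0007,0.107,0.0103,-0.3],
    [0,0.0007,0.107,0.0103,1],
    [0,0.0007,0.107,0.0103,1],
    [0,0.0007,0.107,0.0103,1],
    [0,0.0007,0.107,0.0103,1],
    [0,0.0007,0.107,0.0103,1],
    [0,0.0007,0.107,0.0103,1],
    [0,0.0007,0.107,0.0103,1]
  ],
  "squeeze": 40
}}

```text
t: 33.03
position: [0.5757, -0.0637, 0.0293]
tcp_rot: [2.547, 1.839, 0.001]
wrist_force: [0.0, 0.5, 1.1]
width: 0.0156
grip_force: 0.3
```

Emit:
{"fn": "drive_tool", "kwargs": {
  "rows": [
    [0,0,0,0,1],
    [0,0,0,0,1],
    [0,0,-0.008,0,1],
    [0,0,-0.014,0,1],
    [0,0,-0.014,0,1],
    [0,0,-0.014,0,1]
  ]
}}

```text
t: 33.53
position: [0.576, -0.0638, 0.0398]
tcp_rot: [2.547, 1.838, 0.001]
wrist_force: [0.7, -0.2, -2.9]
width: 0.0099
grip_force: 40.0
```

```bash
python3 brk.py | head -1; python3 - <<'E'
from rel import *
s,b,a=avg(4);print(s['t'],s['position'],s['width'],np.mean([q['wrist_force'] for q in S],0),np.mean([q['wrist_torque'] for q in S],0));print(*go(s,.5766,-.0650,.0274,71.3))
from mm import m
m(b,184,210,216,262,1)
E
```

```text
33.7333 [ 0.57558682 -0.06370749  0.0393939 ]
33.9333 [ 0.57551038 -0.0636916   0.03928412] 0.009743297039379753 [ 0.27074378  0.13516326 -3.3263937 ] [-0.0239909  -0.09205239 -0.03368628]
[-0.0012  0.0019  0.0158] turn [np.float64(0.001), np.float64(-0.499)] h0 71.65 q6 0.11
184 ~~~~~~~~~~~~~~~~~~~dkkddddddddddddddddddddd~~~
185 ~~~~~~~~~~~~~~~~~~~dkkddddddddddddddddd~~~~~~~
186 ~~~~~~~~~~~~~~~~~~~ddkdddddddddddddd~~~~~~~~~~
187 ~~~~~~~~~~~~~~~~~~tddddddddddddddddd~~~~~~~~~~
188 ~~~~~~~~~~~~~~~ttttddddddddddddddddd~~~~~~~~~~
189 ~~~~~~~~~~tttllllltdddddddddddddddd~~~~~~~~~~~
190 ~~~~~~tttllllllttttdddddddddddddddd~~~~~~~~~~~
191 ~~~tlllllltttttttttdddddddddddddddd~~~~~~~~~~~
192 ~~~lWltttttttttttttdddddddddddddddd~~~~~~~~~~~
193 ~~~tlWlttttttttttttdddddddddddddddd~~~~~~~~~~~
194 ~~~ttllttttttttttttdddddddddddddddd~~~~~~~~~~~
195 ~~~tttlltttttttttttdddddddddddddddd~~~~~~~~~~~
196 ~~~tttlWlttttttttttdddddddddddddddd~~~~~~~~~~~
197 ~~~ttttlWltttttttttddddddddddddddd~~~~~~~~~~~~
198 ~~~tttttlWlttttttttddddddddddddddd~~~~~~~~~~~~
199 ~~~ttttttlltttttttttdddddddddddddd~~~~~~~~~~~~
200 ~~~~tttttlllttttttttdddddddddddddd~~~~~~~~~~~~
201 ~~~~ttttttlWllllllttdddddddddddddd~~~~~~~~~~~~
202 ~~~~tttttttlWlltttttdddddddddddddd~~~~~~~~~~~~
203 ~~~~ttttttttlWltttttddddddttttdddd~~~~~~~~~~~~
204 ~~~~dttttttttlllttttdddddttddttdddd~~~~~~~~~~~
205 ~~~~~dtttttttlWlttttddddttdkkdtdddtt~~~~~~~~~~
206 ~~~~~~ttttttttlWltttdddddtdddttddtlW~~~~~~~~~~
207 ~~~~~~dttttttttlWlttdddddttdttdttllll~~~~~~~~~
208 ~~~~~~~dttttttttllttddddddttttllllltt~~~~~~~~~
209 ~~~~~~~~ttttttttllttddddttttllltttttt~~~~~~~~~
```

Emit:
{"fn": "drive_tool", "kwargs": {
  "rows": [
    [0,0.0017,0.004,0.001,1],
    [0,0.0017,0.008,0.001,1],
    [0,0.0017,0.012,0.001,1],
    [0,0.0017,0.014,0.001,1],
    [0,0.0017,0.014,0.001,1]
  ]
}}

```text
t: 34.35
position: [0.5769, -0.0641, 0.029]
tcp_rot: [2.553, 1.831, 0.0]
wrist_force: [-0.8, 0.4, 1.1]
width: 0.01
grip_force: 40.0
```

Emit:
{"fn": "drive_tool", "kwargs": {
  "rows": [
    [0,0,0.001,0,1],
    [0,0,0.002,0,1],
    [0,0,0.003,0,1],
    [0,0,0.003,0,1]
  ]
}}

```text
t: 34.68
position: [0.5771, -0.0642, 0.0288]
tcp_rot: [2.552, 1.83, 0.001]
wrist_force: [-12.1, 2.4, 42.0]
width: 0.0097
grip_force: 40.1
```

Emit:
{"fn": "drive_tool", "kwargs": {
  "rows": [
    [0,0,-0.003,0,-0.2],
    [0,0,-0.003,0,-0.2],
    [0,0,-0.003,0,-0.2],
    [0,0,-0.003,0,-0.2],
    [0,0,-0.003,0,-0.2],
    [0,0,-0.04,0,-0.2],
    [0,0,-0.09,0,-0.2],
    [0,0,-0.12,0,-0.2],
    [0,0,-0.12,0,-0.2]
  ]
}}

```text
t: 35.43
position: [0.5795, -0.0646, 0.1212]
tcp_rot: [2.549, 1.828, 0.007]
wrist_force: [0.6, 0.3, -0.3]
width: 0.055
grip_force: 0.0
```

```bash
python3 brk.py; python3 - <<'E'
from chk import *
b=cv2.imread("scb.png");b9=cv2.imread("sc9.png")
d=np.abs(b.astype(int)-b9).max(2)[186:212,214:256]>35
for r in d: print(''.join('#' if v else '.' for v in r))
r=fit({'scene':b},'regulator',[.5555,.1158,h],dict(scene=(257,168,36,36)));print((r[0][:2]*1e3).round(1),np.degrees(r[0][2]).round(1),r[1])
from cell import monitor
x=r[0];print(*go(monitor.read_state(),x[0]+.001,x[1]-.003,-.0055,np.degrees(x[2])))
E
```

```text
35.6333 [ 0.5771115  -0.06416137  0.117066  ]
186 ~~~~~~~~~~~~~~~~~~~~~~~~~~~~~~~~~~~~~~~~~~~~~~~~~~~~~~
187 ~~~~~~~~~~~~~~~~~~~~~~~t~~~~~~~~~~~~~~~~~~~~~~~~~~~~~~
188 ~~~~~~~~~~~~~~~~~~~tttlll~~~~~~~~~~~~~~~~~~~~~~~~~~~~~
189 ~~~~~~~~~~~~~~tttlllllllll~~~~~~tttttt~~~~~~~~~~~~~~~~
190 ~~~~~~~~~~tttlllllltttttllltttttttttttt~~~~~~~~~~~~~~~
191 ~~~~~~~tlllllltttttttttttllttttttttdddd~~~~~~~~~~~~~~~
192 ~~~~~~~lWltttttttttttttttttttdddddddddd~~~~~~~~~~~~~~~
193 ~~~~~~~tlWltttttttttttttddddddddddddddd~~~~~~~~~~~~~~~
194 ~~~~~~~ttllttttttttttttdddddddddddddddd~~~~~~~~~~~~~~~
195 ~~~~~~~tttllttttttttttttdddddddtttddddd~~~~~~~~~~~~~~~
196 ~~~~~~~tttlWltttttttttttdddddttttttdddd~~~~~~~~~~~~~~~
197 ~~~~~~~ttttlWlttttttttttdddddttdkttdddd~~~~~~~~~~~~~~~
198 ~~~~~~~tttttlWltttttttttdddddtdkkdtdddd~~~~~~~~~~~~~~~
199 ~~~~~~~ttttttlltttttttltdddddtdddtddddd~~~~~~~~~~~~~~~
200 ~~~~~~~ttttttllltttttlltdddddttttdddddd~~~~~~~~~~~~~~~
201 ~~~~~~~~ttttttlWllllllltddddddddddddddd~~~~~~~~~~~~~~~
202 ~~~~~~~~tttttttlWlllllltddddddddddddddd~~~~~~~~~~~~~~~
203 ~~~~~~~~ttttttttlWllllltddddddddddddddd~~~~~~~~
[... 966 characters left out ...]
.#.#.........
.....................#....................
.....................#..............#.....
.....................#..............#.....
.....................#..............#.....
.....................#.............##.....
.....................#.............##.....
.....................#.............##.....
..........................................
..........................................
............................#.............
...................#......................
..........................................
..........................................
[555.3 116.1] 159.5 6.436165001275605
[ 0.2151 -0.1006  0.1618] turn [np.float64(-0.2451), np.float64(0.2549)] h0 71.28 q6 0.11
```

The bracket is upright and flat again (only about 1 px sideways from before). Back to the regulator, which stands on the bench.

Emit:
{"fn": "drive_tool", "kwargs": {
  "rows": [
    [0.215,-0.0983,0,-0.2451,-0.4],
    [0.215,-0.0983,0,-0.2451,-0.4],
    [0.215,-0.0983,0,-0.2451,-0.4],
    [0.215,-0.0983,0,-0.2451,-0.4],
    [0.215,-0.0983,0,-0.2451,-0.4],
    [0.215,-0.0983,0,-0.2451,-0.4],
    [0.215,-0.0983,0,-0.2451,-0.4],
    [0.215,-0.0983,0,-0.2451,-0.4],
    [0.215,-0.0983,0,-0.2451,-0.4],
    [0.215,-0.0983,0,-0.2451,-0.4],
    [0.215,-0.0983,0,-0.2451,-0.4],
    [0.215,-0.0983,0,-0.2451,-0.4]
  ]
}}

```text
t: 36.63
position: [0.5579, 0.1122, 0.1153]
tcp_rot: [-0.61, -3.079, 0.001]
wrist_force: [0.5, 0.2, 0.2]
width: 0.0639
grip_force: 0.0
```

Emit:
{"fn": "drive_tool", "kwargs": {
  "rows": [
    [0,0,0,-0.005,-0.4],
    [0,0,0,-0.005,-0.4],
    [0,0,0,-0.005,-0.4]
  ]
}}

```text
t: 36.88
position: [0.5581, 0.1122, 0.1157]
tcp_rot: [-0.574, -3.087, 0.001]
wrist_force: [-0.5, -0.1, -0.3]
width: 0.0637
grip_force: 0.0
```

```bash
python3 - <<'E'
from chk import *
s,b,a=avg(4);print(s['t'],s['position'],s['width']);print(*go(s,.5595,.1122,-.006,159.5))
R=Rn.from_rotvec(s['tcp_rot']).as_matrix();print([proj('scene',[s['position']+R@np.array([0,y,-.036])])[0].round(1).tolist() for y in(.032,-.032)])
i=b.astype(int);d=np.abs(i-cv2.imread('scene0raw.png')).max(2)
u=proj('scene',[s['position']+[0,0,.036]])[0].astype(int)
for r in range(u[1]-14,u[1]+6): print(r,u[0]-20,''.join('#' if v>30 else '.' for v in d[r,u[0]-20:u[0]+20]))
E
```

```text
37.0833 [0.55842726 0.1122473  0.11615127] 0.0639608807627352
[-0.0015  0.0005  0.1629] turn [np.float64(-0.0016), np.float64(0.4984)] h0 158.94 q6 -1.11
[[292.6, 148.7], [272.8, 152.0]]
136 262 ......#########...............#########.
137 262 ......#########...............#########.
138 262 ......#########...............#######...
139 262 ......#########..............#########..
140 262 ......#########..............#########..
141 262 ......#########..............#########..
142 262 ......#########..............#########..
143 262 ......#########..............#######....
144 262 ......#########............########.....
145 262 ......#########..........#########......
146 262 ......#########..........####...#.......
147 262 .......########..........#####.###......
148 262 .......########..........#########......
149 262 .......########..........#######.#......
150 262 ........#######..........#########......
151 262 .........######..........#########......
152 262 ..........#####..........########.#.....
153 262 ...........###...........#########......
154 262 ............##...........######.........
155 262 .........................####.....#.....
```

Emit:
{"fn": "drive_tool", "kwargs": {
  "rows": [
    [0,0,0.05,-0.0016,-0.4],
    [0,0,0.1,-0.0016,-0.4],
    [0,0,0.145,-0.0016,-0.4],
    [0,0,0.163,-0.0016,-0.4],
    [0,0,0.163,-0.0016,-0.4],
    [0,0,0.163,-0.0016,0.5],
    [0,0,0.163,-0.0016,0.5],
    [0,0,0.163,-0.0016,0.5],
    [0,0,0.163,-0.0016,0.5],
    [0,0,0.163,-0.0016,0.5],
    [0,0,0.163,-0.0016,0.5],
    [0,0,0.163,-0.0016,0.5]
  ],
  "squeeze": 35
}}

```text
t: 38.08
position: [0.5595, 0.1123, -0.0043]
tcp_rot: [0.556, 3.09, 0.001]
wrist_force: [-1.7, -2.1, 9.3]
width: 0.0398
grip_force: 35.0
```

Emit:
{"fn": "drive_tool", "kwargs": {
  "rows": [
    [0,0,0,0,0.5],
    [0,0,-0.04,0,0.5],
    [0,0,-0.09,0,0.5],
    [0,0,-0.14,0,0.5],
    [0,0,-0.15,0,0.5],
    [0,0,-0.15,0,0.5]
  ]
}}

```text
t: 38.58
position: [0.5606, 0.1125, 0.1101]
tcp_rot: [0.555, 3.086, 0.003]
wrist_force: [0.7, -0.9, -3.6]
width: 0.0397
grip_force: 35.0
```

```bash
python3 - <<'E'
from chk import *
U=np.array([.5771,-.0642]);t=U+.036*ox
s,b,a=avg(4);print(s['t'],s['position'],s['width'],s['wrist_force']);print(t,*go(s,t[0],t[1],.105,161.3))
E
```

```text
38.7833 [0.55821325 0.11224666 0.10633398] 0.03993087516953873 [-1.17739163 -0.76283408 -2.89521451]
[ 0.54300043 -0.05265793] [-0.0576 -0.2132  0.0018] turn [np.float64(-0.0047), np.float64(0.4953)] h0 159.6 q6 -1.12
```

Emit:
{"fn": "drive_tool", "kwargs": {
  "rows": [
    [-0.0576,-0.2132,0,-0.0047,0.5],
    [-0.0576,-0.2132,0,-0.0047,0.5],
    [-0.0576,-0.2132,0,-0.0047,0.5],
    [-0.0576,-0.2132,0,-0.0047,0.5],
    [-0.0576,-0.2132,0,-0.0047,0.5],
    [-0.0576,-0.2132,0,-0.0047,0.5],
    [-0.0576,-0.2132,0,-0.0047,0.5],
    [-0.0576,-0.2132,0,-0.0047,0.5],
    [-0.0576,-0.2132,0,-0.0047,0.5]
  ]
}}

```text
t: 39.53
position: [0.5433, -0.0515, 0.1065]
tcp_rot: [-0.508, -3.099, -0.0]
wrist_force: [-0.2, 0.0, -2.2]
width: 0.0399
grip_force: 35.0
```

```bash
python3 - <<'E'
from chk import *
from mm import m
s,b,a=avg(4);print(s['t'],s['position'],s['wrist_force']);print(*go(s,.5430,-.0527,.012,161.3))
cv2.imwrite("sc20.png",b);m(b,168,196,214,262,1)
E
```

```text
39.7333 [ 0.54347214 -0.05176291  0.10675367] [ 0.28602387  0.33925951 -1.60246041]
[ 0.0002 -0.0014  0.1263] turn [np.float64(0.0002), np.float64(-0.4998)] h0 161.38 q6 -1.45
168 ~~~~~~~~~~~~~ddddddtllllllllllllllldd~~~~~~~~~~~
169 ~~~~~~~~~~~~~~dddddtlllllllllllllllt~~~~~~~~~~~~
170 ~~~~~~~~~~~~~~kddddtlllllllllllllll~~~~~~~~~~~~~
171 ~~~~~~~~~~~~~~kkdddtlllllllllllllll~~~~~~~~~~~~~
172 ~~~~~~~~~~~~~~kkkddtlllllllllllltll~~~~~~~~~~~~~
173 ~~~~~~~~~~~~~~kkkkdtllllllllltltdtt~~~~~~~~~~~~~
174 ~~~~~~~~~~~~~~kkkkdtllttlttltdddkk~~~~~~~~~~~~~~
175 ~~~~~~~~~~~~~~kkkkkdtltdttkdkkkkkk~~~~~~~~~~~~~~
176 ~~~~~~~~~~~~~~~kkkkkdddkkkkkkkkkkk~~~~~~~~~~~~~~
177 ~~~~~~~~~~~~~~~kkkkkkkkkkkkkkkkkkk~~~~~~~~~~~~~~
178 ~~~~~~~~~~~~~~~~kkkkkkkkkkkkkkkkkk~~~~~~~~~~~~~~
179 ~~~~~~~~~~~~~~~~~kkkkkkkkkkkkkkkkk~~~~~~~~~~~~~~
180 ~~~~~~~~~~~~~~~~~~kkkkkkkkkkkkkkkk~~~~~~~~~~~~~~
181 ~~~~~~~~~~~~~~~~~~~kkkkkkkkkkkkkkk~~~~~~~~~~~~~~
182 ~~~~~~~~~~~~~~~~~~~~kkkkkkkkkk~~~~~~~~~~~~~~~~~~
183 ~~~~~~~~~~~~~~~~~~~~kkkk~k~~~~~~~~~~~~~~~~~~~~~~
184 ~~~~~~~~~~~~~~~~~~~~~~~~~~~~~~~~~~~~~~~~~~~~~~~~
185 ~~~~~~~~~~~~~~~~~~~~~~~~~~~~~~~~~~~~~~~~~~~~~~~~
186 ~~~~~~~~~~~~~~~~~~~~~~~~~~~~~~~~~~~~~~~~~~~~~~~~
187 ~~~~~~~~~~~~~~~~~~~~~~~~~~~~~~~~~~~~~~~~~~~~~~~~
188 ~~~~~~~~~~~~~~~~~tttlll~~~~~~~~~~~t~~~~~~~~~~~~~
189 ~~~~~~~~~~~~tttlllllllll~~~~~~tttttt~~~~~~~~~~~~
190 ~~~~~~~~tttlllllltttttllt~ttttttttttt~~~~~~~~~~~
191 ~~~~~tllllllttttttttttttttttttttddddd~~~~~~~~~~~
192 ~~~~~lWlttttttttttttttdttttdddddddddd~~~~~~~~~~~
193 ~~~~~tlWlttttttttttttdddddddddddddddd~~~~~~~~~~~
194 ~~~~~ttlltttttttttttttddddddddddddddd~~~~~~~~~~~
195 ~~~~~tttllttttttttttttdddddddtttddddd~~~~~~~~~~~
```

```bash
python3 - <<'E'
from chk import *
from scipy.optimize import fsolve
un=lambda u,v,z:fsolve(lambda q:proj("scene",[[q[0],q[1],z]])[0]-[u,v],[.55,-.05])
f=lambda q:((q-T)@ox*1e3,(q-T)@oy*1e3)
for n,p in dict(regL=(233.7,183.7,.1115),regR=(247.6,181.2,.1115),plL=(235.8,193.6,.094),plR=(250.6,190.8,.094)).items(): print(n,np.round(f(un(*p)),1))
print('pred reg',[proj('scene',[[*(np.array([.5435,-.0518])-ox*.025+oy*y),.1115]])[0].round(1) for y in(.02,-.02)])
print('pred plate',[proj('scene',[[*(np.array([.5771,-.0642])-ox*.005+oy*y),.094]])[0].round(1) for y in(.02,-.02)])
E
```

```text
regL [-34.2  17.5]
regR [-36.7 -22.1]
plL [-56.7  21.1]
plR [-59.3 -20.8]
pred reg [array([234. , 184.8]), array([247.8, 181.9])]
pred plate [array([236.1, 193.4]), array([249.8, 190.3])]
```

Emit:
{"fn": "drive_tool", "kwargs": {
  "rows": [
    [0,-0.0019,0,0,0.5],
    [0,-0.0019,0.02,0,0.5],
    [0,-0.0019,0.045,0,0.5],
    [0,-0.0019,0.07,0,0.5],
    [0,-0.0019,0.09,0,0.5],
    [0,-0.0019,0.105,0,0.5],
    [0,-0.0019,0.118,0,0.5],
    [0,-0.0019,0.122,0,0.5],
    [0,-0.0019,0.122,0,0.5]
  ]
}}

```text
t: 40.48
position: [0.5427, -0.0539, 0.0149]
tcp_rot: [-0.51, -3.099, -0.0]
wrist_force: [-0.0, -0.2, -2.6]
width: 0.0402
grip_force: 35.0
```

Emit:
{"fn": "drive_tool", "kwargs": {
  "rows": [
    [-0.002,0,0,0,0.5],
    [-0.004,0,0,0,0.5],
    [-0.004,0,0,0,0.5]
  ]
}}

```text
t: 40.73
position: [0.5468, -0.0552, 0.0162]
tcp_rot: [0.51, 3.098, -0.0]
wrist_force: [0.0, -0.2, -3.9]
width: 0.0395
grip_force: 35.0
```

Emit:
{"fn": "drive_tool", "kwargs": {
  "rows": [
    [-0.002,0,0,0,0.5],
    [-0.003,0,0,0,0.5],
    [-0.003,0,0,0,0.5]
  ]
}}

```text
t: 40.98
position: [0.5478, -0.0556, 0.0155]
tcp_rot: [-0.51, -3.099, -0.0]
wrist_force: [-2.0, 0.8, -1.1]
width: 0.0395
grip_force: 35.0
```

Emit:
{"fn": "drive_tool", "kwargs": {
  "rows": [
    [0.0015,0,0,0,0.5],
    [0.0015,0,0.004,0,0.5],
    [0.0015,0,0.006,0,0.5],
    [0.0015,0,0.007,0,0.5],
    [0.0015,0,0.007,0,0.5]
  ]
}}

```text
t: 41.4
position: [0.5469, -0.0553, 0.0099]
tcp_rot: [-0.511, -3.1, -0.0]
wrist_force: [-0.7, 0.9, -2.5]
width: 0.0399
grip_force: 35.0
```

Emit:
{"fn": "drive_tool", "kwargs": {
  "rows": [
    [0,0,0.001,0,0.5],
    [0,0,0.002,0,0.5],
    [0,0,0.002,0,0.5]
  ]
}}

```text
t: 41.65
position: [0.547, -0.0553, 0.0097]
tcp_rot: [0.51, 3.099, -0.0]
wrist_force: [-6.8, 1.3, 19.8]
width: 0.0399
grip_force: 35.0
```

Emit:
{"fn": "drive_tool", "kwargs": {
  "rows": [
    [0,0,0.001,0,0.5],
    [0,0,0.001,0,0.5]
  ]
}}

```text
t: 41.82
position: [0.5471, -0.0554, 0.0096]
tcp_rot: [0.51, 3.099, -0.0]
wrist_force: [-11.2, 2.5, 35.2]
width: 0.0398
grip_force: 35.0
```

Emit:
{"fn": "drive_tool", "kwargs": {
  "rows": [
    [0,0,-0.003,0,0.5],
    [0,0,-0.003,0,-0.15],
    [0,0,-0.003,0,-0.15],
    [0,0,-0.003,0,-0.15],
    [0,0,-0.003,0,-0.15],
    [0,0,-0.04,0,-0.15],
    [0,0,-0.09,0,-0.15],
    [0,0,-0.14,0,-0.15],
    [0,0,-0.145,0,-0.15],
    [0,0,-0.145,0,-0.15]
  ]
}}

```text
t: 42.65
position: [0.5485, -0.0556, 0.1189]
tcp_rot: [0.51, 3.095, -0.0]
wrist_force: [0.2, 0.3, -1.2]
width: 0.0528
grip_force: 0.0
```

```bash
python3 - <<'E'
from chk import *
from mm import m
s,b,a=avg(4);cv2.imwrite("sc21.png",b);cv2.imwrite("tp21.png",a);print(s['t'],s['position']);print(*go(s,.4605,-.268,.12,207.8))
m(b,186,211,214,262,1)
print([ (k,proj('scene',[[*(np.array([.547,-.0553])+ox*x+oy*y+[-.003,.003]),.064]])[0].round(1)) for k,x,y in(('bl',.025,.02),('br',.025,-.02))])
E
```

```text
42.85 [ 0.54649404 -0.05523363  0.11597152]
[ 0.0176 -0.3055 -0.0053] turn [np.float64(-0.1292), np.float64(0.3708)] h0 161.3 q6 -1.45
186 ~~~~~~~~~~~~~~~~~~~~~~~~~~~~~~~~~~~~~~~~~~~~~~~~
187 ~~~~~~~~~~~~~~~~~~~~~t~~~~~~~~~~~~~~~~~~~~~~~~~~
188 ~~~~~~~~~~~~~~~~~tttlll~~~~~~~~~~~~~~~~~~~~~~~~~
189 ~~~~~~~~~~~~~ttlllllllllt~ll~~tttttt~~~~~~~~~~~~
190 ~~~~~~~~tttlllllltttlllWWlWWltttttttd~~~~~~~~~~~
191 ~~~~~tlllllltttltlWlWWllltttttttddddd~~~~~~~~~~~
192 ~~~~~lWlttttttlWWWWWlltttttdddddddddd~~~~~~~~~~~
193 ~~~~~tlWltttttlWWlWWWtdtddddddddddddd~~~~~~~~~~~
194 ~~~~~ttllttttttWWWWWWWddddddddddddddd~~~~~~~~~~~
195 ~~~~~tttllttttllWWWWWWdddddddtttddddd~~~~~~~~~~~
196 ~~~~~tttlWlttttllWWWWWdddddttttttdddd~~~~~~~~~~~
197 ~~~~~ttttlWlttllllWWWtdddddttdkttdddd~~~~~~~~~~~
198 ~~~~~tttttlWltlllllWWlddddttdkkttdddd~~~~~~~~~~~
199 ~~~~~ttttttllttllllWWWdddddtdddtddddd~~~~~~~~~~~
200 ~~~~~~ttttttltdtllllWWdddddttttdddddd~~~~~~~~~~~
201 ~~~~~~tttttttttdllllllddddddddddddddd~~~~~~~~~~~
202 ~~~~~~tttttttttdtlllltddddddddddddddd~~~~~~~~~~~
203 ~~~~~~ttttttttttdtllltddddddddddddddd~~~~~~~~~~~
204 ~~~~~~dtttttttttddtlltddddddddddddddd~~~~~~~~~~~
205 ~~~~~~~dtttttttttddtltddddddddddddddtt~~~~~~~~~~
206 ~~~~~~~~ttttttttttdtlldddddddtttdddtlW~~~~~~~~~~
207 ~~~~~~~~dttttttttttdttdddddtttttttttlll~~~~~~~~~
208 ~~~~~~~~~dtttttttttddddddddttddtllllltt~~~~~~~~~
209 ~~~~~~~~~~dtttttttttddddddttttttltttttt~~~~~~~~~
210 ~~~~~~~~~~~ttttttttttdttttttttttttttttt~~~~~~~~~
[('bl', array([227.3, 191.5])), ('br', array([240.4, 188.6]))]
```

The regulator now stands upright on the foot, behind an upright plate: its back top corners are seen at (228,192) and (241,189), and predicted at (227,191.5) and (240,188.6). Next is the elbow.

Emit:
{"fn": "drive_tool", "kwargs": {
  "rows": [
    [0.0176,-0.3055,0,-0.1292,-0.4],
    [0.0176,-0.3055,0,-0.1292,-0.4],
    [0.0176,-0.3055,0,-0.1292,-0.4],
    [0.0176,-0.3055,0,-0.1292,-0.4],
    [0.0176,-0.3055,0,-0.1292,-0.4],
    [0.0176,-0.3055,0,-0.1292,-0.4],
    [0.0176,-0.3055,0,-0.1292,-0.4],
    [0.0176,-0.3055,0,-0.1292,-0.4],
    [0.0176,-0.3055,0,-0.1292,-0.4],
    [0.0176,-0.3055,0,-0.1292,-0.4],
    [0.0176,-0.3055,0,-0.1292,-0.4]
  ]
}}

```text
t: 43.77
position: [0.4608, -0.2674, 0.116]
tcp_rot: [0.753, -3.049, -0.002]
wrist_force: [0.3, 0.3, 0.6]
width: 0.0638
grip_force: 0.0
```

```bash
python3 - <<'E'
from chk import *
s,b,a=avg(4);print(s['t'],s['position'],s['width']);print(*go(s,.4605,-.268,.025,207.8))
E
```

```text
43.9667 [ 0.46106919 -0.26748505  0.11638448] 0.06372295904855181
[ 0.001  -0.0003  0.1218] turn [np.float64(-0.0), np.float64(0.5)] h0 -152.2 q6 -2.69
```

Emit:
{"fn": "drive_tool", "kwargs": {
  "rows": [
    [0,0,0.04,0,-0.4],
    [0,0,0.08,0,-0.4],
    [0,0,0.11,0,-0.4],
    [0,0,0.122,0,-0.4],
    [0,0,0.122,0,-0.4],
    [0,0,0.122,0,0.7],
    [0,0,0.122,0,0.7],
    [0,0,0.122,0,0.7],
    [0,0,0.122,0,0.7],
    [0,0,0.122,0,0.7],
    [0,0,0.122,0,0.7],
    [0,0,0.122,0,0.7]
  ],
  "squeeze": 35
}}

```text
t: 44.97
position: [0.4614, -0.2684, 0.026]
tcp_rot: [-0.755, 3.049, -0.002]
wrist_force: [-1.2, 1.5, 8.9]
width: 0.034
grip_force: 35.0
```

Emit:
{"fn": "drive_tool", "kwargs": {
  "rows": [
    [0,0,0,0,0.7],
    [0,0,0,0,0.7],
    [0,0,-0.03,0,0.7],
    [0,0,-0.07,0,0.7],
    [0,0,-0.1,0,0.7],
    [0,0,-0.1,0,0.7],
    [0,0,-0.1,0,0.7]
  ]
}}

```text
t: 45.55
position: [0.4615, -0.2685, 0.1012]
tcp_rot: [-0.755, 3.048, -0.003]
wrist_force: [-0.2, 0.5, -2.9]
width: 0.0334
grip_force: 35.0
```

```bash
python3 - <<'E'
from chk import *
U=np.array([.5771,-.0642]);t=U+.0795*ox
s,b,a=avg(4);cv2.imwrite("sc22.png",b);print(s['t'],s['position'],s['width'],s['wrist_force']);print(t,*go(s,t[0],t[1],.105,161.3))
E
```

```text
45.75 [ 0.4604442  -0.26775417  0.09943472] 0.03336906160495669 [ 0.52267572 -0.12524404 -2.37896107]
[ 0.50179678 -0.03871127] [-0.1912  0.2444 -0.0073] turn [np.float64(0.1292), np.float64(-0.3708)] h0 -152.19 q6 -2.69
```

Emit:
{"fn": "drive_tool", "kwargs": {
  "rows": [
    [-0.1912,0.2444,-0.005,0.1292,0.7],
    [-0.1912,0.2444,-0.005,0.1292,0.7],
    [-0.1912,0.2444,-0.005,0.1292,0.7],
    [-0.1912,0.2444,-0.005,0.1292,0.7],
    [-0.1912,0.2444,-0.005,0.1292,0.7],
    [-0.1912,0.2444,-0.005,0.1292,0.7],
    [-0.1912,0.2444,-0.005,0.1292,0.7],
    [-0.1912,0.2444,-0.005,0.1292,0.7],
    [-0.1912,0.2444,-0.005,0.1292,0.7],
    [-0.1912,0.2444,-0.005,0.1292,0.7],
    [-0.1912,0.2444,-0.005,0.1292,0.7]
  ]
}}

```text
t: 46.67
position: [0.502, -0.0396, 0.1035]
tcp_rot: [-0.508, -3.099, 0.0]
wrist_force: [-0.2, 0.1, -2.6]
width: 0.0338
grip_force: 35.0
```

```bash
python3 - <<'E'
from chk import *
from mm import m
s,b,a=avg(6);cv2.imwrite("sc23.png",b);print(s['t'],s['position'],np.mean([q['wrist_force'] for q in S],0));print(*go(s,.5018,-.0387,.075,161.3))
c=s['position'][:2];z=s['position'][2]-.0255
q=lambda X,y,zz:proj('scene',[[*(c+ox*X+oy*y),z+zz]])[0].round(1).tolist()
print('mouth c',q(-.05,0,.08),'flange',[q(x,y,0) for x in(-.02,.02) for y in(.02,-.02)],'blocktop',[q(x,y,.098) for x in(-.017,.017) for y in(.017,-.017)])
m(b,160,206,198,252,1)
E
```

```text
46.9667 [ 0.50215176 -0.0396253   0.10377416] [ 0.15296955 -0.37480467 -2.74525684]
[0.0008 0.001  0.0384] turn [np.float64(0.0), np.float64(-0.5)] h0 161.3 q6 -1.44
mouth c [237.6, 165.0] flange [[226.9, 187.4], [240.1, 184.6], [221.8, 181.0], [234.6, 178.3]] blocktop [[226.8, 154.9], [238.5, 152.8], [222.2, 150.0], [233.7, 148.0]]
160 ~~~~~~~~~~~~~~~~~~~~~~dddddddtllWWWWWWWlllllt~~~~~~~~~
161 ~~~~~~~~~~~~~~~~~~~~~~~ddddddtlllWWWWlllttlll~~~~~~~~~
162 ~~~~~~~~~~~~~~~~~~~~~~~ddddddtllllWWlltdkkdtlt~~~~~~~~
163 ~~~~~~~~~~~~~~~~~~~~~~~~ddddddllllllltkkkkktlt~~~~~~~~
164 ~~~~~~~~~~~~~~~~~~~~~~~~~dddddllllllldkkkkkdlt~~~~~~~~
165 ~~~~~~~~~~~~~~~~~~~~~~~~~~ddddllllllldkkkkktlt~~~~~~~~
166 ~~~~~~~~~~~~~~~~~~~~~~~~~~~ddtllllllldkkkkdtl~~~~~~~~~
167 ~~~~~~~~~~~~~~~~~~~~~~~~~~~~tlllllllltdkddtlt~~~~~~~~~
168 ~~~~~~~~~~~~~~~~~~~~~~~~~~~~tlllllllllttttlt~~~~~~~~~~
169 ~~~~~~~~~~~~~~~~~~~~~~~~~~~~tlllllllllllll~~~~~~~~~~~~
170 ~~~~~~~~~~~~~~~~~~~~~~~~~~~~tlllllllllt~~~~~~~~~~~~~~~
171 ~~~~~~~~~~~~~~~~~~~~~~~~~~~~tlllllllllt~~~~~~~~~~~~~~~
172 ~~~~~~~~~~~~~~~~~~~~~~~~~~~~tllllllllll~~~~~~~~~~~~~~
[... 1248 characters left out ...]
~~~~~~~~~~~~~~~~~~ttllttttttWWWWWWWddddddddddddddd~
195 ~~~~~~~~~~~~~~~~~~~~~tttttttttllWWWWWWdddddddtttddddd~
196 ~~~~~~~~~~~~~~~~~~~~~tttttttttlllWWWWWdddddttttttdddd~
197 ~~~~~~~~~~~~~~~~~~~~~tttttllttllllWWWtdddddttdkttdddd~
198 ~~~~~~~~~~~~~~~~~~~~~tttttttttlllllWWlddddttdkkdtdddd~
199 ~~~~~~~~~~~~~~~~~~~~~~tttttttttllllWWWdddddtdddtddddd~
200 ~~~~~~~~~~~~~~~~~~~~~tttttttttdtllllWWdddddttttdddddd~
201 ~~~~~~~~~~~~~~~~~~~~~~tttttttttdllllllddddddddddddddd~
202 ~~~~~~~~~~~~~~~~~~~~~~tttttttttdtlllltddddddddddddddd~
203 ~~~~~~~~~~~~~~~~~~~~~~ttttttttttdtllltddddddddddddddd~
204 ~~~~~~~~~~~~~~~~~~~~~~dtttttttttddtlltddddddddddddddd~
205 ~~~~~~~~~~~~~~~~~~~~~~~dtttttttttddtltddddddddddddddtt
```

Emit:
{"fn": "drive_tool", "kwargs": {
  "rows": [
    [0.0008,0.001,0,0,0.7],
    [0.0008,0.001,0.008,0,0.7],
    [0.0008,0.001,0.016,0,0.7],
    [0.0008,0.001,0.024,0,0.7],
    [0.0008,0.001,0.032,0,0.7],
    [0.0008,0.001,0.04,0,0.7],
    [0.0008,0.001,0.04,0,0.7]
  ]
}}

```text
t: 47.55
position: [0.5012, -0.038, 0.0725]
tcp_rot: [-0.51, -3.098, -0.0]
wrist_force: [-0.9, 0.4, -2.9]
width: 0.0341
grip_force: 35.0
```

Emit:
{"fn": "drive_tool", "kwargs": {
  "rows": [
    [0,0,0.005,0,0.7],
    [0,0,0.01,0,0.7],
    [0,0,0.015,0,0.7],
    [0,0,0.02,0,0.7],
    [0,0,0.02,0,0.7]
  ]
}}

```text
t: 47.97
position: [0.5016, -0.0381, 0.0583]
tcp_rot: [-0.51, -3.099, -0.0]
wrist_force: [0.8, 0.2, -2.7]
width: 0.0338
grip_force: 35.0
```

Emit:
{"fn": "drive_tool", "kwargs": {
  "rows": [
    [0,0,0.006,0,0.7],
    [0,0,0.012,0,0.7],
    [0,0,0.018,0,0.7],
    [0,0,0.024,0,0.7],
    [0,0,0.03,0,0.7],
    [0,0,0.034,0,0.7],
    [0,0,0.036,0,0.7],
    [0,0,0.036,0,0.7]
  ]
}}

```text
t: 48.63
position: [0.5017, -0.0381, 0.0315]
tcp_rot: [-0.51, -3.099, -0.0]
wrist_force: [-1.7, -1.0, -3.7]
width: 0.034
grip_force: 35.0
```

Emit:
{"fn": "drive_tool", "kwargs": {
  "rows": [
    [0,0,0.001,0,0.7],
    [0,0,0.002,0,0.7],
    [0,0,0.002,0,0.7]
  ]
}}

```text
t: 48.88
position: [0.5021, -0.0382, 0.0305]
tcp_rot: [0.51, 3.1, -0.0]
wrist_force: [-0.3, -2.5, -2.8]
width: 0.034
grip_force: 35.0
```

Emit:
{"fn": "drive_tool", "kwargs": {
  "rows": [
    [0,0,0.001,0,0.7],
    [0,0,0.001,0,0.7]
  ]
}}

```text
t: 49.05
position: [0.5021, -0.0382, 0.03]
tcp_rot: [0.51, 3.099, -0.0]
wrist_force: [-2.0, -0.5, 2.2]
width: 0.0341
grip_force: 35.0
```

Contact is at 0.030 (expected 0.0295). I'll press a little more, release, rise and check.

Emit:
{"fn": "drive_tool", "kwargs": {
  "rows": [
    [0,0,0.0005,0,0.7],
    [0,0,0.0005,0,0.7],
    [0,0,0,0,0.1],
    [0,0,0,0,0.1],
    [0,0,0,0,0.1],
    [0,0,0,0,-0.1],
    [0,0,0,0,-0.1],
    [0,0,-0.03,0,-0.1],
    [0,0,-0.08,0,-0.1],
    [0,0,-0.13,0,-0.1],
    [0,0,-0.15,0,-0.1],
    [0,0,-0.15,0,-0.1]
  ]
}}

```text
t: 50.05
position: [0.5041, -0.0386, 0.1459]
tcp_rot: [0.509, 3.094, -0.0]
wrist_force: [0.7, 0.4, -0.3]
width: 0.0502
grip_force: 0.0
```

```bash
python3 - <<'E'
from chk import *
from mm import m
s,b,a=avg(4);cv2.imwrite("sc24.png",b);print(s['t'],s['position'],s['wrist_force'])
c=np.array([.502,-.0382])
q=lambda X,y,zz:proj('scene',[[*(c+ox*X+oy*y),.004+zz]])[0].round(1).tolist()
print('mouth c',q(-.05,0,.08),'blocktop',[q(x,y,.098) for x in(-.017,.017) for y in(.017,-.017)])
m(b,168,212,208,254,1)
E
```

```text
50.25 [ 0.50205604 -0.0382052   0.14236422] [ 0.07217709 -0.12262411  0.65430222]
mouth c [238.1, 189.0] blocktop [[227.7, 179.1], [239.0, 176.8], [223.2, 173.8], [234.3, 171.5]]
168 ~~~~~~~~~~~~~~~~~~~~~~~~~~~~~~~~~~~~~~~~~~~~~~
169 ~~~~~~~~~~~~~~~~~~~~~~~~~~~~~~~~~~~~~~~~~~~~~~
170 ~~~~~~~~~~~~~~~~~~~~~~~~~~~~~~~~~~~~~~~~~~~~~~
171 ~~~~~~~~~~~~~~~~~~~~~~~~llll~~~~~~~~~~~~~~~~~~
172 ~~~~~~~~~~~~~~~~~~~llWWWWWWW~~~~~~~~~~~~~~~~~~
173 ~~~~~~~~~~~~~~~~tWWWWWWWWWWWW~~~~~~~~~~~~~~~~~
174 ~~~~~~~~~~~~~~~~WWWWWWWWWWWWWW~~~~~~~~~~~~~~~~
175 ~~~~~~~~~~~~~~~~lWWWWWWWWWWWWWW~~~~~~~~~~~~~~~
176 ~~~~~~~~~~~~~~~~tlWWWWWWWWWWWWWl~~~~~~~~~~~~~~
177 ~~~~~~~~~~~~~~~~tllWWWWWWWWWWWlt~~~~~~~~~~~~~~
178 ~~~~~~~~~~~~~~~~tlllWWWWWllllllt~~~~~~~~~~~~~~
179 ~~~~~~~~~~~~~~~~tlllllllWWWWWWlt~~~~~~~~~~~~~~
180 ~~~~~~~~~~~~~~~~tllllllWWWWWWWWt~~~~~~~~~~~~~~
181 ~~~~~~~~~~~~~~~~tllllllWWWWWWWWl~~~~~~~~~~~~~~
182 ~~~~~~~~~~~~~~~~tlllllWWWWWWWWWWl~~~~~~~~~~~~~
183 ~~~~~~~~~~~~~~~~tlllllWWWWWWWWWWWl~~~~~~~~~~~~
184 ~~~~~~~~~~~~~~~~tllllllWWWWWWWWWWWl~~~~~~~~~~~
185 ~~~~~~~~~~~~~~~~~tllllllWWWWlltttllt~~~~~~~~~~
186
[... 622 characters left out ...]
~~ttttttttllllllWWlddddttdkkttdddd~~~
199 ~~~~~~~~~~~~ttttttlllllllWWWdddddtdddtddddd~~~
200 ~~~~~~~~~~~~ttttttllttllllWWdddddttttdddddd~~~
201 ~~~~~~~~~~~ttttttttttdllllllddddddddddddddd~~~
202 ~~~~~~~~~~~~tttttttttdtlllltddddddddddddddd~~~
203 ~~~~~~~~~~~~ttttttttttdtllltddddddddddddddd~~~
204 ~~~~~~~~~~~~dtttttttttddtlltddddddddddddddd~~~
205 ~~~~~~~~~~~~~dtttttttttddtllddddddddddddddtt~~
206 ~~~~~~~~~~~~~~dtttttttttdtlldddddddtttdddtlW~~
207 ~~~~~~~~~~~~~~dttttttttttdttdddddtttttttttlll~
208 ~~~~~~~~~~~~~~~dtttttttttddddddddttddtllllltt~
209 ~~~~~~~~~~~~~~~~dtttttttttddddddttttttltttttt~
210 ~~~~~~~~~~~~~~~~~tttttttttttttttttttttttttttt~
211 ~~~~~~~~~~~~~~~~~dttttttttttttttttttttttttttt~
```

The elbow sits where predicted (block corners within 1 px), and the bracket and regulator haven't moved. Handing in.

```bash
python3 -c "
from cell import ctrl
print(ctrl.finish_job())"
```

```text
the job is handed in; nothing more can be done
None
```

I packed the bracket, then the regulator, then the elbow, all upright and fully down by the last camera check, and handed in at about 50 s; the bracket tipped over on the first try at the regulator and I had to right it and redo that step.

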